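Clamp the slicer carriage and clip on its blade guard

TASK

Make the bench tissue slicer safe. First lock its blade carriage where it stands, by turning the T-shaped clamp knob on it clockwise until it is tight, without shifting the carriage along its rods. Then take the loose blade guard by the upright fin on its back, set it over the blade holder and press it straight down through the resistance of its spring catches until it snaps and sits fully home all round; finish while still gripping the fin and still pressing the guard down firmly (do not let go), and leave the other things on the bench where they are.

Things in the scene. Friction and masses are not known exactly. Their poses are not given: they have to be found in the camera images.
- guard: Loose blade guard: plain grey plastic trough standing upside down (open side down) on the worktop, 86 long (x) x 37 wide (y) x 55 mm high, 42 to 84 g. Origin: centre of its open underside, z up; a half turn about z makes no difference. Roof top at z = 31.5 mm. Inside 80 mm long; a rounded lip runs inward along each long lower edge, 26 mm clear between the lips.
- guard_fin (a point): Middle of the guard's grip fin, 43 mm above the guard's underside; axes as the guard's. The fin stands along the middle of the roof: 50 mm long (x), 10 mm thick (y), from 31.5 to 55 mm above the underside. Grip it from above across its thickness, fingertips just above the roof.
- slicer: Bench tissue slicer, heavy and fixed: grey base 190 (x) x 270 mm (y) with two guide rods along y. Origin: on the worktop under its middle; x away from the robot, y to the left. At its left end a specimen column 106 mm high reaches from y = 93 to 165 mm, beside the line of the blade holder (x = 11 to 59 mm).
- carriage: Blade carriage: aluminium plate 150 (x) x 86 mm (y), top face 60 mm above the worktop, sliding along its y on the slicer's rods; about 4 N moves it until it is clamped. Origin: at worktop level below the plate's middle; axes as the slicer's. On it: the clamp knob at x = -52 mm (the side nearest the robot) and the blade holder at x = +34 mm, both at y = 0.
- holder_seat (a point): Where the guard's origin belongs: centre of the blade holder's foot level with the rest strips; x along holder and blade, y across. Holder: dark steel block 70 (x) x 22 (y) x 16 mm high, blade up to 24.5 mm above this point. The guard fits over it with 5 mm play each way along x and 2 mm between lip and block on each side, and rests with its lower edges on the rest strips.
- rest_strips: Two low steel strips let into the plate along both sides of the blade holder, 78 mm long, tops 62 mm above the worktop and level with the seat: the guard's long lower edges rest on them when it is home. Lying home untouched, the guard presses on them with its weight only, under 1 N; still pressing firmly at the end means at least 3 N on them (5 to 15 N is a good push; check it after a force stop, which may relax).
- catch_line (a point): Level of the holder's spring catches, on the holder's middle, 9 mm above the seat: two round-nosed steel plungers on each long side. The guard's lips meet them when its origin is 11 mm above the seat; pushing down then takes 7 to 14 N, which drops suddenly between 10 and 6 mm above the seat; below that the catches pull the guard down. Fully home: origin within 2 mm of the seat.
- clamp_knob (a joint): Angle of the clamp knob in rad, growing clockwise seen from above: 0 fully loose, 1.5 its stop; it starts loose, at 0 to 0.25. From about 0.85 on it bites and gets stiffer (0.07 N m at first, up to 0.2 N m); from 1.15 on it is tight and the carriage is locked. It stays where it is left.
- clamp_grip (a point): Middle of the clamp knob's T-bar, on its upright axis, 90 mm above the worktop; turns with the knob. Black bar 46 mm long (this point's x), 12 mm thick (y), from 76 to 101 mm above the worktop on a low round neck (23 mm across). Grip it from above across its thickness; the collar below is 68 mm, the plate 60 mm above the worktop.
- petri_dish_a: Bystander, to be left alone: flat round glass dish with lid, 60 mm across, 14 mm high; origin under its middle
- petri_dish_b: Bystander, to be left alone: second flat round dish, 60 mm across, 14 mm high; origin under its middle
- lens_blower: Bystander, to be left alone: rubber bulb blower standing upright, 49 mm across, 98 mm high; origin under its middle
- tweezers: Bystander, to be left alone: steel tweezers lying, 125 mm long along its own y, 9 mm high; origin under its middle
- screwdriver_sl2: Bystander, to be left alone: small precision screwdriver lying, 146 mm long along its own y, 11 mm high; origin under its middle
- vial_1: Bystander, to be left alone: small capped vial standing, 22 mm across, 47 mm high; origin under its middle
- vial_3: Bystander, to be left alone: second small capped vial standing, 22 mm across, 47 mm high; origin under its middle

How it is judged:
By the outcome, as a careful person would: the job done as asked, in the order asked, and still so for the second after the job is handed in, while the arm keeps its last pose, push and grip.
It also fails if it takes over 58 s, if anything falls off the work surface, if the arm or the gripper's body presses on something with over 40 N, if the wrist force passes 120 N, or if a joint passes its speed limit or range.

ROBOT

A 7-joint arm with a two-finger parallel gripper is mounted at the origin on a cart in front of the work surface, level with it; the furniture and walls round the work are solid. World frame = base frame: x ahead of the robot, y to its left, z up, the work surface at z = 0. Lengths are in m, angles in rad, forces in N, time in s.
With the tool pointing down it reaches from about 0.425 to 0.925 m from the base axis. Payload 6.8 kg.
Tool frame: the origin (TCP) lies midway between the tips of the shut fingers; the grasp point (between the pads) lies r.grasp_offset behind it (r.grasp_offset is the distance from the TCP to the grasp point, in m); z points along the fingers, y is the direction in which the jaws open and shut (so a half turn about z gives the same grasp; the last joint's range is limited). The gripper opens to 85 mm and grips with 20 to 120 N. Pads are 22 mm wide; open, the fingers measure 114 mm over their backs; the gripper's body (76 mm by 85 mm) begins 54 mm behind the grasp point. The pads swing forward as they close: fully open they stand 13 mm farther back than shut.
Start: joints at [1.115, 0.477, 0.022, 1.555, -0.011, 1.109, -0.083], TCP at [0.23, -0.635, 0.208] pointing down, gripper open.
Joint ranges: [-2.96, 2.96], [-0.34, 2.1], [-1.41, 1.46], [0.24, 2.44], [-1.37, 4.51], [0.17, 1.92], [-2.96, 2.96]. Speed limits (rad/s): [2.39, 2.39, 3.14, 3.14, 3.14, 3.14, 3.14].

INTERFACE

Orientations are given as a rotation vector (axis times angle).
In Python, from bench import r gives the robot as it stands. The module is installed in compiled form; this text tells all that it offers.
- The arm moves only by the tool send_rows, never from a script. Its argument "moves" is one flat list of numbers, 4 for each row, row after row: the shift along the tool's x, y, z in mm, then the turn about the tool's z in degrees. A call has 1 to 8 rows; each row is the pose to reach, as a shift and turn from the pose commanded when the call began, along the tool's axes at that moment; what a row does not reach only later rows make up. A row lasts 1/8 s, in which the tool goes at most 62.5 mm and 10.7 degrees, less where a joint would pass 70% of its speed; a pose out of reach is approached as far as the arm can. A call with a gripper value outside its range is refused whole. "hand" is the closure, from 0 (fully open) to 1 (shut), set as the call begins (left out, the last holds). The fingers move at their own pace and stop on an object; "newtons" is the grip in N (left out, the last holds). Time passes only in rows, so rows that repeat a pose let the fingers close. It gives the time, the measured TCP pose, the force and the opening at its end, in the units of the state.
- r.get_obs(): the state, without advancing time (a new reading comes with each control period).
- r.grab_frame(name): name is "side" or "top" or "wrist"; returns a dict with "img" (400x640x3 uint8, red, green, blue), "mtx" (3x3 intrinsics, pixels), "world_to_cam" (4x4, takes a point from world to camera coordinates). Camera axes: x right, y up, looking along -z (the intrinsics and any distortion apply to the point x, -y, -z); pixel columns grow to the right and rows downward; lengths in m; the calibration is good to about 2 mm. The wrist camera is an equidistant fisheye: a pixel r from the principal point sees the ray r / f radians off the axis. A picture is of the moment at which its call begins. There is no depth.
- r.hand_in(): hands the job in, once; it reports no verdict.
The state is a dict: "clock": time; "joints": joint angles; "qvel": joint speeds; "tau": joint torques, N m; "tcp_pos": TCP position; "orientation": TCP orientation; "contact_force": force on the tool from outside, world axes, zero at the start; "moment": the same for the moment, N m; "grip_width": finger opening in m.
Only numpy, scipy, OpenCV 4.12 (cv2) and the standard library are available. Lean on these libraries where they do the work, as an engineer would, in place of code of your own. Each camera call takes 0.05 s, during which the arm holds its last target.

## Working session

There is one attempt and no reset: what is moved stays moved. The work goes in short steps, Python scripts to look and compute and a tool call to move; the robot and the scene stay as the last step left them, time stands still between calls to the robot, and variables do not carry over. Pictures are saved under pics/ and viewed, and the job is handed in when it is done.

Besides the shell and the picture viewer there is one more tool, called after ">>>" in YAML: its name, and indented under it one key for each argument. send_rows: Moves the arm, as the interface text tells. Its arguments: {"type":"object","properties":{"moves":{"type":"array"},"hand":{"type":"number"},"newtons":{"type":"number"}},"required":["moves"]}

```bash
mkdir -p pics; python3 - <<'E'
from bench import r
import cv2,numpy as np,pickle
o=r.get_obs();print({k:np.round(v,3) for k,v in o.items()},r.grasp_offset)
for n in("side","top","wrist"):
    f=r.grab_frame(n);pickle.dump(f,open(f'{n}0.pkl','wb'));cv2.imwrite(f'pics/{n}0.png',f['img'][...,::-1]);print(n,f['mtx'].round(1).tolist(),f['world_to_cam'].round(3).tolist(),[k for k in f])
E
```

```text
{'clock': np.float64(0.0), 'joints': array([ 1.115,  0.478,  0.022,  1.556, -0.011,  1.109, -0.083]), 'qvel': array([ 0.001,  0.   , -0.001,  0.001,  0.001, -0.002,  0.001]), 'tau': array([ 0.0000e+00, -5.9644e+01,  1.6080e+00, -2.8120e+01,  1.2000e-02,
        9.0000e-03,  0.0000e+00]), 'tcp_pos': array([ 0.23 , -0.634,  0.207]), 'orientation': array([-3.092e+00, -5.430e-01,  1.000e-03]), 'contact_force': array([-0.638, -0.383, -0.029]), 'moment': array([-0.012, -0.002, -0.001]), 'grip_width': np.float64(0.085)} 0.0187
side [[447.8, 0.0, 321.3], [0.0, 447.8, 201.8], [0.0, 0.0, 1.0]] [[-0.994, -0.107, 0.004, 0.521], [0.064, -0.573, 0.817, -0.101], [-0.085, 0.812, 0.577, -1.096], [0.0, 0.0, 0.0, 1.0]] ['img', 'mtx', 'world_to_cam']
top [[451.8, 0.0, 311.4], [0.0, 451.8, 199.5], [0.0, 0.0, 1.0]] [[0.014, -1.0, -0.003, -0.001], [0.992, 0.014, 0.126, -0.534], [-0.125, -0.004, 0.992, -1.185], [0.0, 0.0, 0.0, 1.0]] ['img', 'mtx', 'world_to_cam']
wrist [[309.7, 0.0, 319.9], [0.0, 309.7, 197.7], [0.0, 0.0, 1.0]] [[0.34, -0.94, -0.002, -0.673], [0.897, 0.325, -0.3, 0.038], [0.283, 0.1, 0.954, -0.382], [0.0, 0.0, 0.0, 1.0]] ['img', 'mtx', 'world_to_cam']
```

View pics/side0.png

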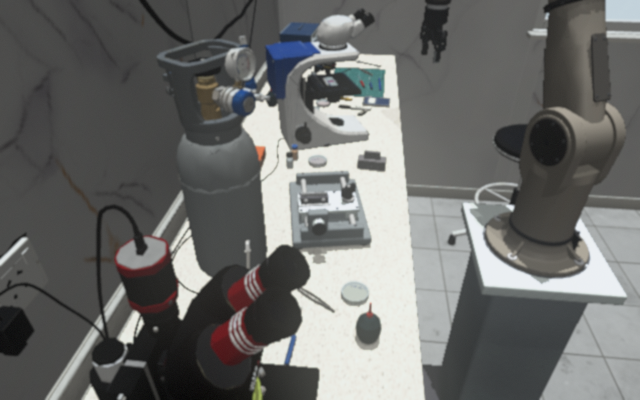

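View pics/top0.png

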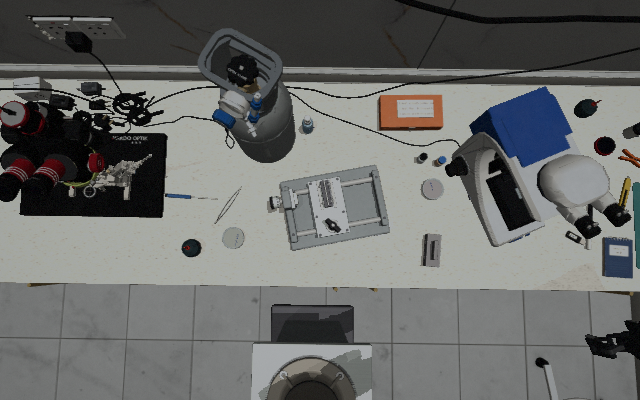

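View pics/wrist0.png

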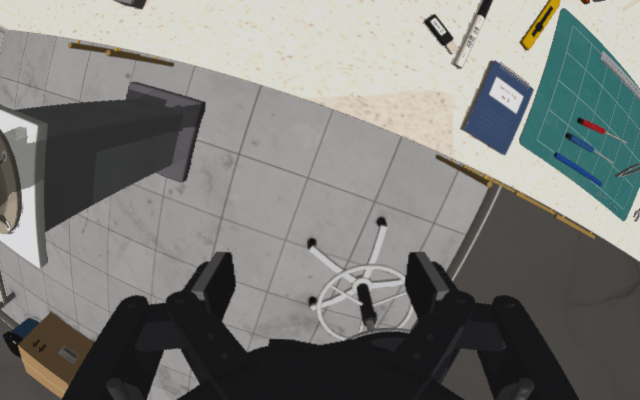

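```bash
cat > h.py <<'E'
import numpy as np,cv2,pickle
from scipy.spatial.transform import Rotation as R
def ray(f,u,v,fish=False):
    K=f['mtx'];x=(u-K[0,2])/K[0,0];y=(v-K[1,2])/K[1,1]
    if fish:
        t=np.hypot(x,y);s=np.sin(t)/max(t,1e-9);d=np.array([x*s,-y*s,-np.cos(t)])
    else: d=np.array([x,-y,-1.])
    T=f['world_to_cam'];Rm=T[:3,:3];return -Rm.T@T[:3,3],Rm.T@d
def pix(f,u,v,z,fish=False):
    c,d=ray(f,u,v,fish);return c+d*(z-c[2])/d[2]
def proj(f,P,fish=False):
    T=f['world_to_cam'];p=T[:3,:3]@np.asarray(P)+T[:3,3];q=np.array([p[0],-p[1],-p[2]]);K=f['mtx']
    if fish:
        rr=np.hypot(q[0],q[1]);t=np.arctan2(rr,q[2]);q=np.array([q[0]/rr*t,q[1]/rr*t,1.])
    q=q/q[2];return np.array([K[0,0]*q[0]+K[0,2],K[1,1]*q[1]+K[1,2]])
def crop(f,u0,v0,w,h,k,name):
    c=cv2.resize(np.ascontiguousarray(f['img'][v0:v0+h,u0:u0+w,::-1]),None,fx=k,fy=k,interpolation=cv2.INTER_CUBIC);cv2.imwrite(name,c)
E
python3 - <<'E'
from h import *
f=pickle.load(open('top0.pkl','rb'));crop(f,255,155,200,125,4,'pics/topc.png')
f=pickle.load(open('side0.pkl','rb'));crop(f,270,140,130,110,6,'pics/sidec.png')
E
```

```text
(no output)
```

View pics/topc.png

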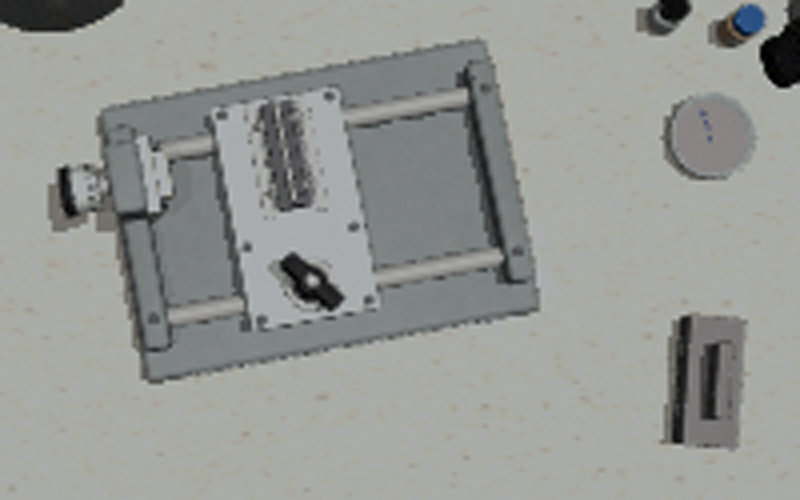

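View pics/sidec.png

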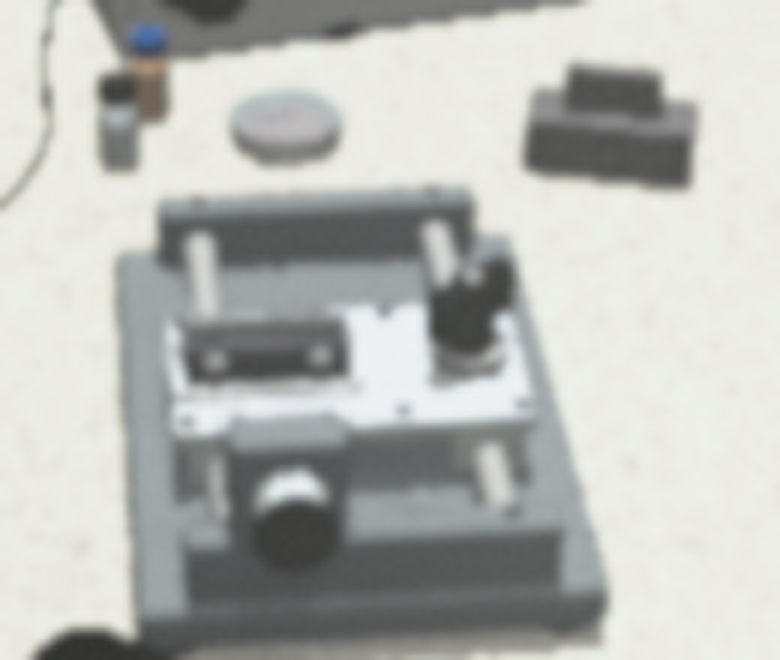

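```bash
python3 - <<'E'
from h import *
f=pickle.load(open('top0.pkl','rb'))
def P(u,v,z): return pix(f,255+(u+.5)/4-.5,155+(v+.5)/4-.5,z)
for n,u,v,z in [('barA',288,261,.101),('barB',337,301,.101),('hub',313,281,.101),('pUL',211,111,.06),('pUR',341,88,.06),('pLR',380,305,.06),('pLL',251,328,.06),('finT',722,345,.055),('finB',718,417,.055),('gUL',692,315,.0315),('gUR',747,318,.0315),('gLL',684,445,.0315),('gLR',740,448,.0315)]:
    print(n,P(u,v,z).round(4))
c=sum(P(*a,.06) for a in[(211,111),(341,88),(380,305),(251,328)])/4;print(c)
x=P(211,111,.06)+P(341,88,.06)-P(380,305,.06)-P(251,328,.06);print('yaw',np.degrees(np.arctan2(x[1],x[0])),np.linalg.norm(x)/2)
E
```

```text
barA [ 0.474  -0.0329  0.101 ]
barB [ 0.4491 -0.0641  0.101 ]
hub [ 0.4616 -0.0488  0.101 ]
pUL [0.5763 0.0179 0.06  ]
pUR [ 0.5929 -0.0681  0.06  ]
pLR [ 0.4494 -0.0945  0.06  ]
pLL [ 0.4332 -0.0104  0.06  ]
finT [ 0.4267 -0.3187  0.055 ]
finB [ 0.3799 -0.3152  0.055 ]
gUL [ 0.4473 -0.3054  0.0315]
gUR [ 0.4458 -0.3421  0.0315]
gLL [ 0.3612 -0.2986  0.0315]
gLR [ 0.3597 -0.3356  0.0315]
[ 0.51293677 -0.03879114  0.06      ]
yaw 10.809042692481285 0.14590811455569402
```

```bash
cat >> h.py <<'E'
def plan(o,xyz,yawy,base=None):
    """xyz target TCP, yawy = world angle(deg) wanted for tool y axis (mod 180). returns shift mm in tool, turn deg"""
    M=R.from_rotvec(o['orientation']).as_matrix()
    d=M.T@(np.array(xyz)-o['tcp_pos'])*1000
    a=np.degrees(np.arctan2(M[1,1],M[0,1])); t=-(yawy-a); t=(t+90)%180-90
    return d.round(1),round(t,1),'ydir now',round(a,1),'q7',np.degrees(o['joints'][6]).round(1)
E
python3 - <<'E'
from h import *
from bench import r
o=r.get_obs();M=R.from_rotvec(o['orientation']).as_matrix();print(M.round(3))
print(plan(o,[.403,-.32,.25],85.5)); print(plan(o,[.4617,-.0487,.16],141))
f=pickle.load(open('wrist0.pkl','rb'));T=f['world_to_cam'];c=-T[:3,:3].T@T[:3,3];print('cam in tool',M.T@(c-o['tcp_pos']),M.T@T[:3,:3].T)
E
```

```text
[[ 0.94   0.341 -0.001]
 [ 0.341 -0.94   0.001]
 [-0.    -0.001 -1.   ]]
(array([ 269.8, -236.4,  -42.1]), np.float64(24.4), 'ydir now', np.float64(-70.1), 'q7', np.float64(-4.8))
(array([ 417.5, -471.3,   48.2]), np.float64(-31.1), 'ydir now', np.float64(-70.1), 'q7', np.float64(-4.8))
cam in tool [ 0.07792052 -0.00122373 -0.1661026 ] [[-8.18842175e-04  9.53992510e-01  2.99829320e-01]
 [ 9.99999065e-01  4.52925021e-04  1.28991498e-03]
 [ 1.09476903e-03  2.99830096e-01 -9.53991989e-01]]
```

>>> send_rows:
  moves: [34,-30,-5,3,68,-60,-10,6,101,-89,-16,9,135,-118,-21,12,169,-148,-26,15,203,-178,-32,18,236,-207,-37,21,270,-236,-42,24]

```text
clock: 1.15
tcp_pos: [0.4039, -0.3193, 0.2504]
orientation: [3.139, -0.114, -0.0]
contact_force: [-0.2, -0.5, 0.1]
grip_width: 0.0852
```

```bash
python3 - <<'E'
from bench import r
from h import *
f=r.grab_frame('wrist');pickle.dump(f,open('wrist1.pkl','wb'));cv2.imwrite('pics/wrist1.png',f['img'][...,::-1])
o=r.get_obs();print(o['clock'],o['tcp_pos'],plan(o,[.4617,-.0487,.2],141),o['qvel'].round(3))
E
```

```text
1.2 [ 0.40795727 -0.31322934  0.25108431] (array([  35.7, -267.4,   51.9]), np.float64(-54.8), 'ydir now', np.float64(-93.8), 'q7', np.float64(-64.0)) [ 0.029  0.018  0.002 -0.019 -0.01  -0.016  0.208]
```

View pics/wrist1.png

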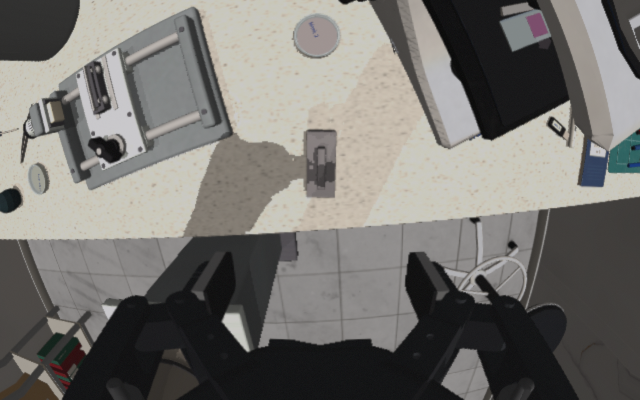

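```bash
python3 - <<'E'
from h import *
f=pickle.load(open('wrist1.pkl','rb'));crop(f,285,115,70,95,6,'pics/w1g.png');crop(f,50,30,130,150,5,'pics/w1s.png')
E
```

```text
(no output)
```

View pics/w1g.png

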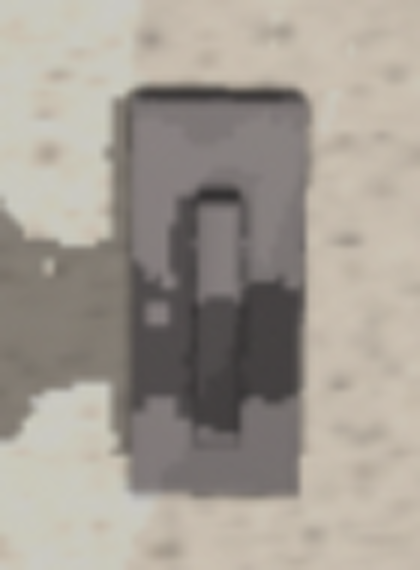

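View pics/w1s.png

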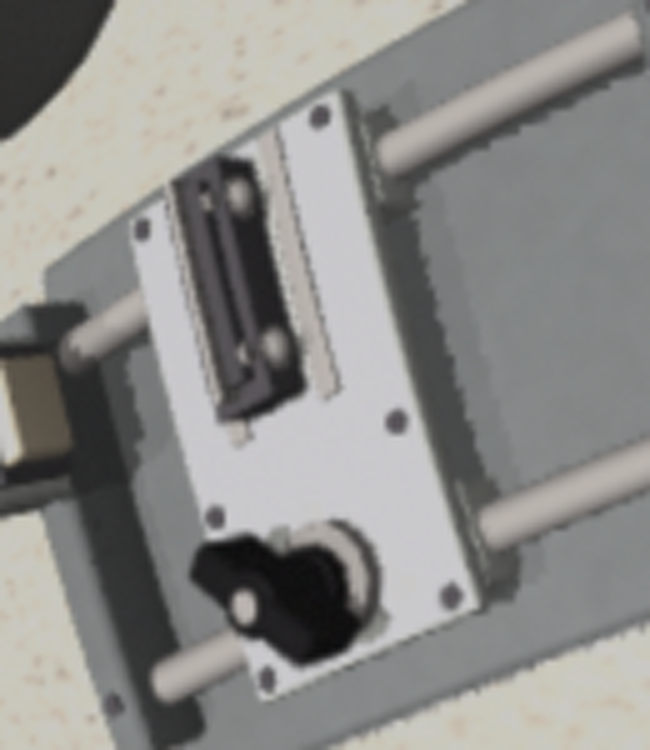

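```bash
python3 - <<'E'
from h import *
f=pickle.load(open('wrist1.pkl','rb'))
def P(u,v,z): return pix(f,285+(u+.5)/6-.5,115+(v+.5)/6-.5,z,True)
for u,v,z in[(198,200,.055),(241,200,.055),(195,430,.055),(239,430,.055),(133,97,.0315),(304,97,.0315),(131,493,.0315),(300,493,.0315)]: print(P(u,v,z).round(4))
E
```

```text
[ 0.4289 -0.3165  0.055 ]
[ 0.4283 -0.3249  0.055 ]
[ 0.3823 -0.3124  0.055 ]
[ 0.3817 -0.3212  0.055 ]
[ 0.4482 -0.3043  0.0315]
[ 0.4456 -0.3395  0.0315]
[ 0.3628 -0.2967  0.0315]
[ 0.3601 -0.3333  0.0315]
```

>>> send_rows:
  moves: [4,-33,6,-7,9,-67,12,-14,13,-100,19,-21,18,-134,26,-28,22,-167,32,-35,27,-200,39,-42,31,-234,45,-49,36,-267,52,-55]

```text
clock: 2.2
tcp_pos: [0.4584, -0.0561, 0.1981]
orientation: [2.834, 1.356, -0.0]
contact_force: [-0.4, -0.0, -0.5]
grip_width: 0.0851
```

```bash
python3 - <<'E'
from bench import r
from h import *
r.grab_frame('side')
r.grab_frame('side')
f=r.grab_frame('wrist');pickle.dump(f,open('wrist2.pkl','wb'));cv2.imwrite('pics/wrist2.png',f['img'][...,::-1])
crop(f,240,60,180,150,4,'pics/w2c.png')
o=r.get_obs();print(o['clock'],o['tcp_pos'],plan(o,[.4617,-.0487,.074],141),o['qvel'].round(3))
E
```

```text
2.35 [ 0.45824744 -0.05545213  0.19794625] (array([  7.4,  -1.4, 123.9]), np.float64(0.1), 'ydir now', np.float64(-38.9), 'q7', np.float64(-43.9)) [ 0.025 -0.007  0.046 -0.002  0.009  0.007 -0.007]
```

View pics/wrist2.png

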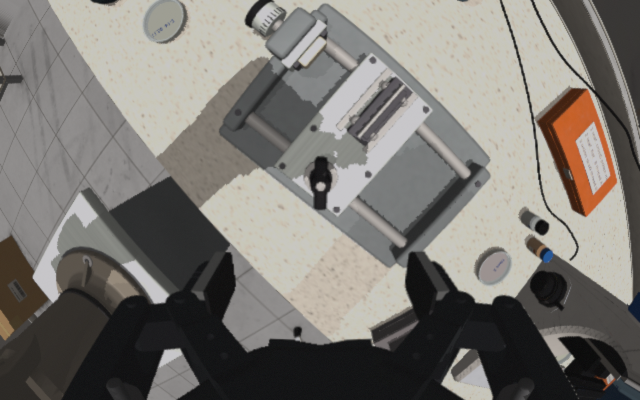

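View pics/w2c.png

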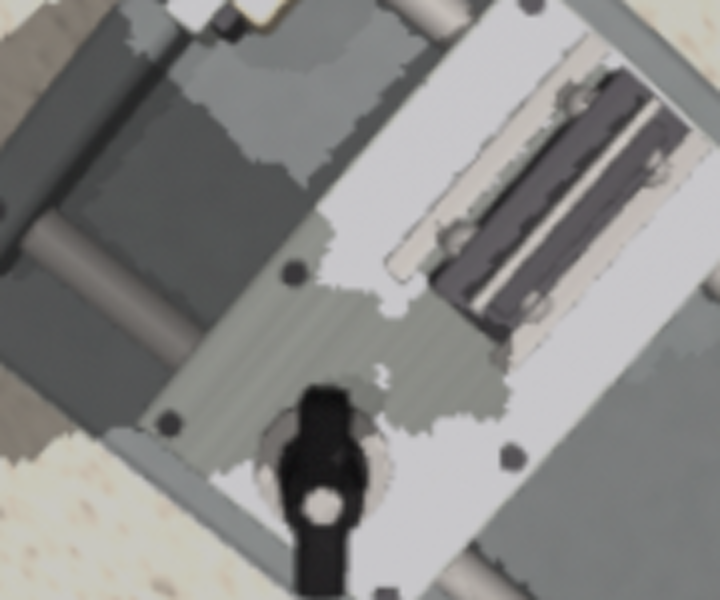

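```bash
python3 - <<'E'
from h import *
from bench import r
f=pickle.load(open('wrist2.pkl','rb'))
def P(u,v,z): return pix(f,240+(u+.5)/4-.5,60+(v+.5)/4-.5,z,True)
a,b,h=P(326,390,.101),P(321,597,.101),P(322,505,.101);print(a,b,(a+b)/2,h,np.linalg.norm(a-b));d=a-b;print(np.degrees(np.arctan2(d[1],d[0])))
# blade ends top z .0865 
a,b=P(657,98,.0865),P(476,306,.0865);print('blade',a,b,(a+b)/2,np.degrees(np.arctan2(*(a-b)[1::-1])),np.linalg.norm(a-b))
# holder top corners z .078
q=[P(u,v,.078) for u,v in[(620,68),(690,128),(436,283),(503,340)]];print(q,sum(q)/4)
d=q[0]+q[1]-q[2]-q[3];print(np.degrees(np.arctan2(d[1],d[0])))
# screws plate
for u,v in[(294,273),(168,424),(513,457),(387,597),(531,3)]:print('screw',P(u,v,.06))
o=r.get_obs();print(plan(o,[.4617,-.0485,.074],141))
E
```

```text
[ 0.47901863 -0.02814109  0.101     ] [ 0.44874728 -0.06423723  0.101     ] [ 0.46388296 -0.04618916  0.101     ] [ 0.46232296 -0.04763015  0.101     ] 0.04710929695506645
50.01576597339292
blade [ 0.57828616 -0.0231839   0.0865    ] [ 0.51597724 -0.03599446  0.0865    ] [ 0.5471317  -0.02958918  0.0865    ] 11.617982825188523 0.06361220655177667
[array([ 0.57753663, -0.01340502,  0.078     ]), array([ 0.58274962, -0.03441705,  0.078     ]), array([ 0.51217453, -0.02737293,  0.078     ]), array([ 0.5164246 , -0.04760145,  0.078     ])] [ 0.54722135 -0.03069911  0.078     ]
11.650435557640707
screw [ 0.48677611 -0.00608358  0.06      ]
screw [ 0.43835646 -0.01560166  0.06      ]
screw [ 0.50111299 -0.07662262  0.06      ]
screw [ 0.4530716  -0.08624492  0.06      ]
screw [0.57400217 0.01101464 0.06      ]
(array([  7.6,  -1.6, 123.9]), np.float64(0.1), 'ydir now', np.float64(-38.9), 'q7', np.float64(-43.9))
```

>>> send_rows:
  moves: [4,-1.3,20,0.6,8.5,-1.3,40,0.6,8.5,-1.3,65,0.6,8.5,-1.3,90,0.6,8.5,-1.3,108,0.6,8.5,-1.3,118,0.6,8.5,-1.3,124,0.6,8.5,-1.3,124,0.6]

```text
clock: 3.35
tcp_pos: [0.4628, -0.0498, 0.0744]
orientation: [2.844, 1.335, -0.0]
contact_force: [-0.8, 0.8, -0.2]
grip_width: 0.0857
```

>>> send_rows:
  moves: [0,0,0,0,0,0,0,0,0,0,0,0,0,0,0,0,0,0,0,0]
  hand: 0.72
  newtons: 20

```text
clock: 3.98
tcp_pos: [0.4627, -0.0495, 0.0744]
orientation: [2.843, 1.336, 0.0]
contact_force: [0.1, -0.4, 0.3]
grip_width: 0.024
```

```bash
python3 - <<'E'
from bench import r
from h import *
f=r.grab_frame('wrist');pickle.dump(f,open('wrist3.pkl','wb'))
crop(f,200,170,240,180,3,'pics/w3c.png')
o=r.get_obs();print(o['clock'],o['tcp_pos'],o['grip_width'],o['contact_force'],plan(o,[.4625,-.048,.074],140.5))
E
```

```text
4.025 [ 0.46270394 -0.0495137   0.07430838] 0.023851627543686128 [ 0.53419714 -0.77146298  0.19917655] (array([ 1. , -1.1,  0.3]), np.float64(-0.2), 'ydir now', np.float64(-39.7), 'q7', np.float64(-51.8))
```

View pics/w3c.png

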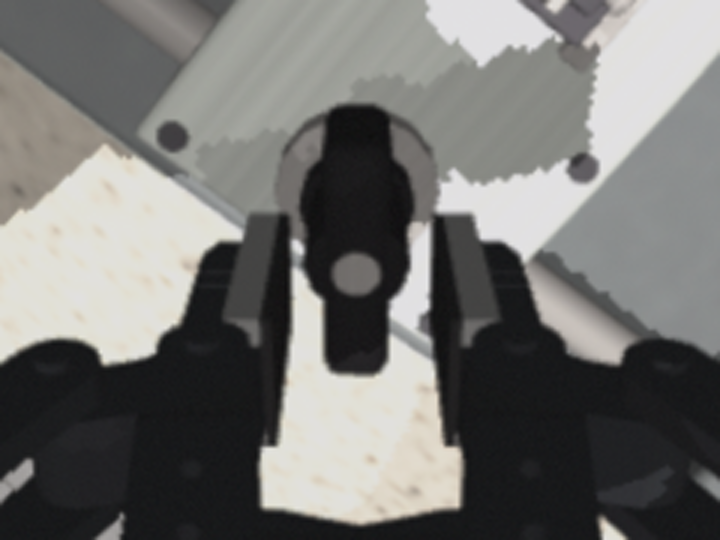

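>>> send_rows:
  moves: [1,-1,0,0,1,-1,0,0]

```text
clock: 4.28
tcp_pos: [0.4626, -0.048, 0.0743]
orientation: [-2.843, -1.336, -0.0]
contact_force: [-0.3, 0.8, -0.2]
grip_width: 0.0242
```

>>> send_rows:
  moves: [0,0,0,0,0,0,0,0,0,0,0,0]
  hand: 0.82

```text
clock: 4.65
tcp_pos: [0.4628, -0.0482, 0.0744]
orientation: [2.843, 1.336, 0.001]
contact_force: [0.3, -0.3, 1.4]
grip_width: 0.0169
```

```bash
python3 - <<'E'
from bench import r
from h import *
f=r.grab_frame('wrist');pickle.dump(f,open('wrist4.pkl','wb'))
crop(f,270,190,100,120,6,'pics/w4c.png')
o=r.get_obs();print(o['clock'],o['tcp_pos'],o['grip_width'],o['contact_force'],plan(o,[.4625,-.048,.074],140.5))
E
```

```text
4.7 [ 0.46277591 -0.04820195  0.0744013 ] 0.016472968146810856 [-0.24992665 -0.20021845  1.85699557] (array([-0. , -0.3,  0.4]), np.float64(-0.2), 'ydir now', np.float64(-39.7), 'q7', np.float64(-51.9))
```

View pics/w4c.png

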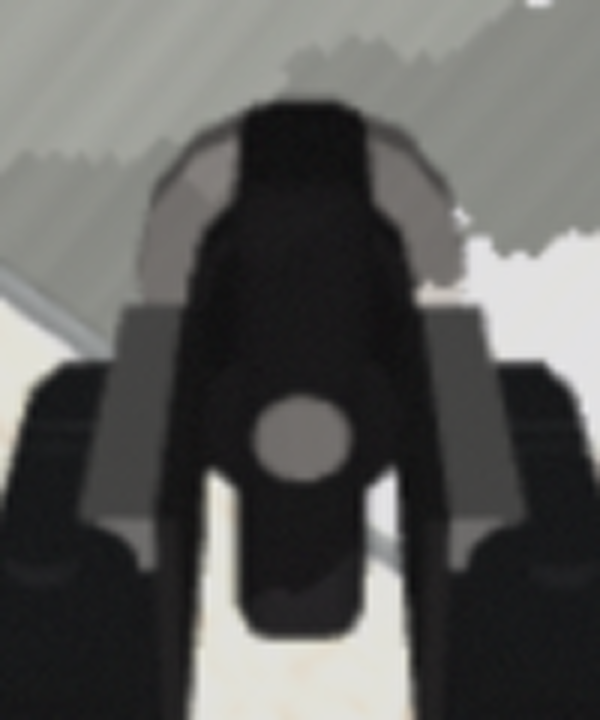

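>>> send_rows:
  moves: [0,0,-3,0,0,0,-6,0,0,0,-6,0]

```text
clock: 5.08
tcp_pos: [0.4627, -0.048, 0.0807]
orientation: [2.843, 1.336, 0.001]
contact_force: [0.4, 0.6, -1.0]
grip_width: 0.0151
```

```bash
python3 - <<'E'
from bench import r
from h import *
f=r.grab_frame('wrist');pickle.dump(f,open('wrist5.pkl','wb'))
crop(f,270,190,100,120,6,'pics/w5c.png')
f=r.grab_frame('side');crop(f,300,160,90,80,8,'pics/s5c.png')
o=r.get_obs();print(o['clock'],o['tcp_pos'],o['grip_width'],o['contact_force'],plan(o,[.4625,-.048,.074],140.5))
E
```

```text
5.175 [ 0.46269897 -0.04801197  0.08058132] 0.015247288688107643 [-0.07350543 -0.06462822  0.34780496] (array([-0.1, -0.2,  6.6]), np.float64(-0.2), 'ydir now', np.float64(-39.7), 'q7', np.float64(-51.6))
```

View pics/w5c.png

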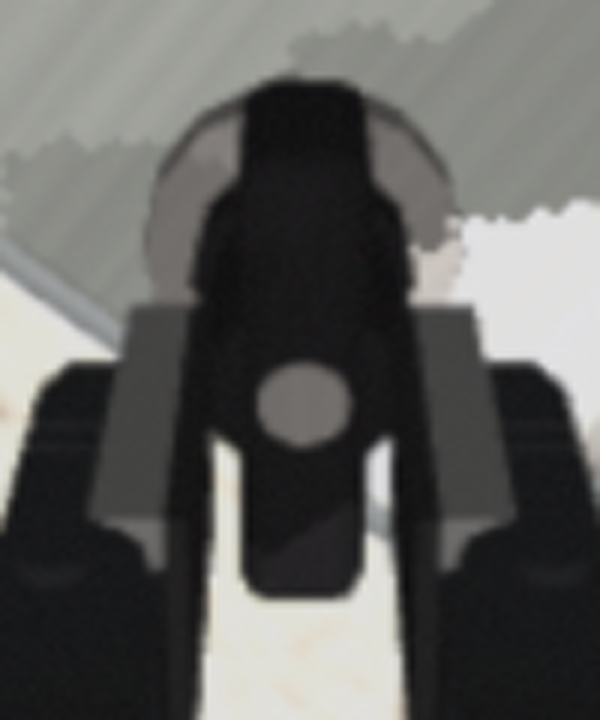

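View pics/s5c.png

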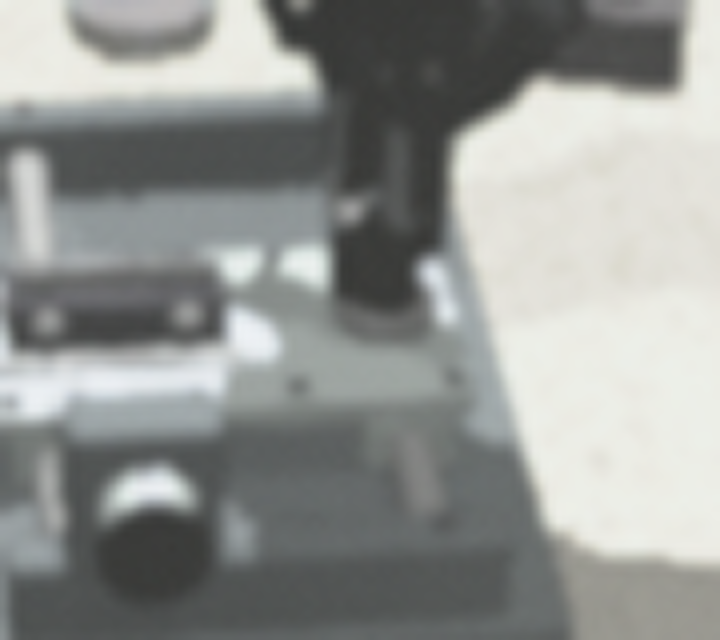

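>>> send_rows:
  moves: [0,0,0,0,0,0,0,0,0,0,0,0]
  hand: 0.9
  newtons: 20

```text
clock: 5.55
tcp_pos: [0.4626, -0.0481, 0.0803]
orientation: [2.843, 1.336, -0.0]
contact_force: [0.7, -0.2, 0.3]
grip_width: 0.0083
```

```bash
python3 - <<'E'
from bench import r
from h import *
f=r.grab_frame('wrist');pickle.dump(f,open('wrist6.pkl','wb'))
crop(f,270,190,100,120,6,'pics/w6c.png')
o=r.get_obs();print(o['clock'],o['tcp_pos'],o['grip_width'],o['contact_force'],o['moment'],plan(o,[.4625,-.048,.074],140.5))
E
```

```text
5.6 [ 0.46256261 -0.04813616  0.08031515] 0.008392152949653436 [-0.71720927 -0.14082611  0.85826618] [0.00045232 0.04307609 0.0205426 ] (array([ 0.1, -0.1,  6.3]), np.float64(-0.2), 'ydir now', np.float64(-39.7), 'q7', np.float64(-51.6))
```

View pics/w6c.png

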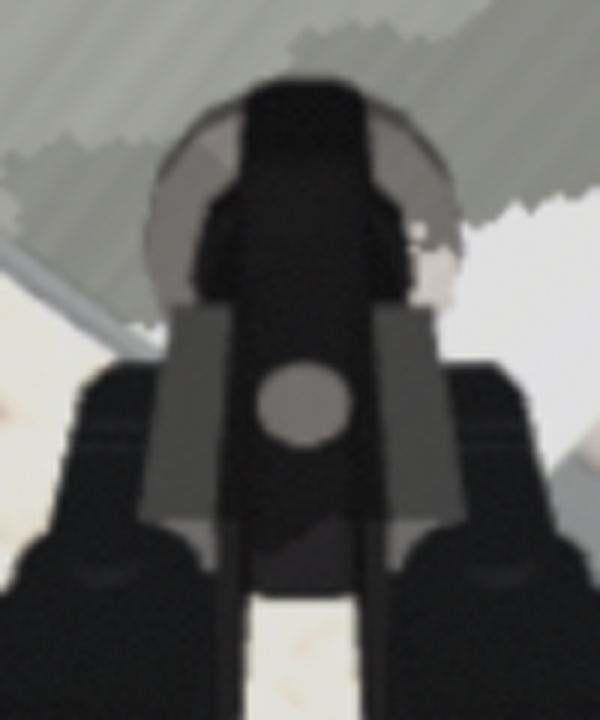

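>>> send_rows:
  moves: [0,0,0,0,0,0,0,0,0,0,0,3,0,0,0,8,0,0,0,14,0,0,0,20,0,0,0,26,0,0,0,30]
  hand: 1
  newtons: 50

```text
clock: 6.6
tcp_pos: [0.4626, -0.0481, 0.0803]
orientation: [3.093, 0.55, 0.0]
contact_force: [-0.1, 0.2, -0.4]
grip_width: -0.0001
```

```bash
python3 - <<'E'
from bench import r
from h import *
f=r.grab_frame('wrist');pickle.dump(f,open('wrist7.pkl','wb'))
crop(f,230,150,180,180,4,'pics/w7c.png')
o=r.get_obs();print(o['clock'],o['tcp_pos'],o['grip_width'],o['contact_force'],o['moment'],plan(o,[.4625,-.048,.0803],140.5))
E
```

```text
6.65 [ 0.46257714 -0.04803743  0.08030964] -8.494430669932198e-05 [-0.21340795  0.63520529 -0.43417711] [-0.00173881  0.00178918 -0.02138402] (array([-0.1, -0.1,  0. ]), np.float64(-30.5), 'ydir now', np.float64(-70.0), 'q7', np.float64(-78.6))
```

View pics/w7c.png

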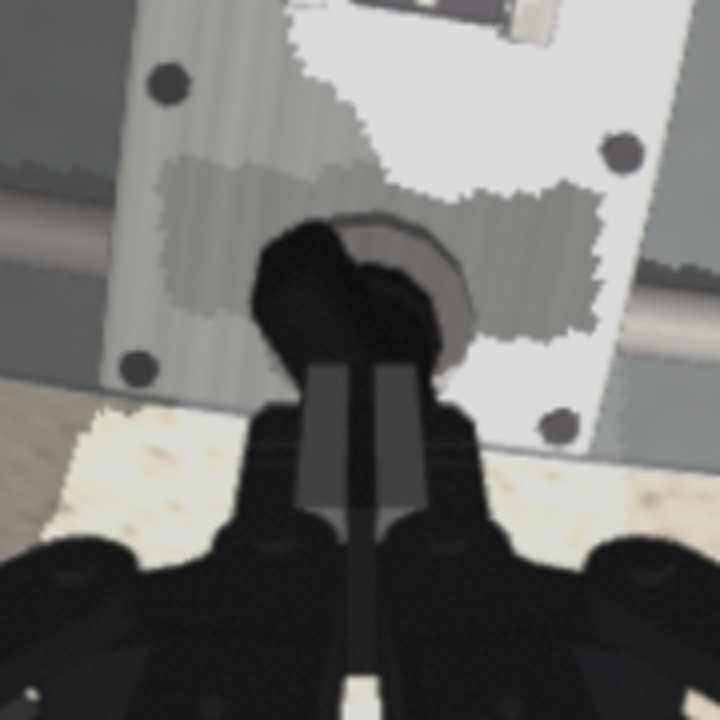

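```bash
python3 - <<'E'
from bench import r
from h import *
o=r.get_obs()
f=pickle.load(open('wrist7.pkl','rb'));M=R.from_rotvec(o['orientation']).as_matrix()
for dx in(-.011,0,.011):
  for dz in(0,-.0187,-.04):
    q=proj(f,o['tcp_pos']+M@[dx,0,dz],True);print(dx,dz,q.round(1),((q-[230,150])*4).round(0))
for z in(.06,.068,.076,.101):
    q=proj(f,[.4625,-.048,z],True);print(z,((q-[230,150])*4).round(0))
f=r.grab_frame('side');cv2.imwrite('pics/s7.png',f['img'][...,::-1]);crop(f,300,160,90,80,8,'pics/s7c.png')
for z in(.06,.068,.076,.101):
    q=proj(f,[.4625,-.048,z]);print(z,q.round(1),((q-[300,160])*8).round(0))
print(proj(f,o['tcp_pos']))
E
```

```text
-0.011 0 [322.  255.5] [368. 422.]
-0.011 -0.0187 [322.2 271.4] [369. 485.]
-0.011 -0.04 [322.5 293.4] [370. 574.]
0 0 [322.1 239.1] [368. 357.]
0 -0.0187 [322.3 253.9] [369. 415.]
0 -0.04 [322.6 274.6] [370. 499.]
0.011 0 [322.2 221.9] [369. 288.]
0.011 -0.0187 [322.4 235.3] [370. 341.]
0.011 -0.04 [322.7 254.3] [371. 417.]
0.06 [367. 304.]
0.068 [368. 324.]
0.076 [368. 345.]
0.101 [369. 423.]
0.06 [347.4 199.6] [379. 317.]
0.068 [347.5 197.1] [380. 296.]
0.076 [347.6 194.5] [381. 276.]
0.101 [348.  186.2] [384. 209.]
[347.67324963 193.02564476]
```

View pics/s7c.png

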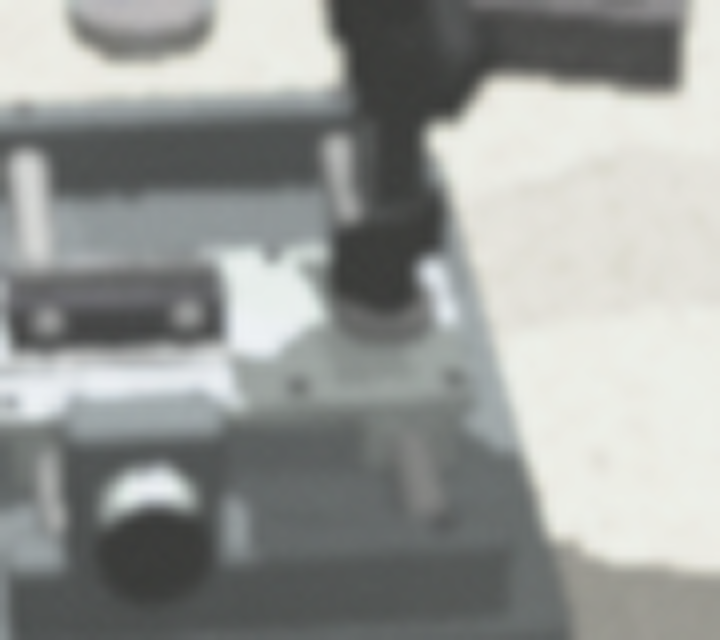

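>>> send_rows:
  moves: [0,0,-6,-6,0,0,-6,-14,0,0,-6,-22,0,0,-6,-30.5,0,0,-6,-30.5,0,0,0,-30.5,0,0,4,-30.5,0,0,6,-30.5]
  hand: 0.65
  newtons: 20

```text
clock: 7.7
tcp_pos: [0.4623, -0.048, 0.0738]
orientation: [-2.838, -1.347, 0.001]
contact_force: [-0.8, -0.1, -0.5]
grip_width: 0.0299
```

```bash
cat > look.py <<'E'
import sys
from bench import r
from h import *
n=sys.argv[1]
f=r.grab_frame('wrist');pickle.dump(f,open(f'wrist{n}.pkl','wb'));crop(f,230,150,180,180,4,f'pics/w{n}c.png')
f=r.grab_frame('side');pickle.dump(f,open(f'side{n}.pkl','wb'));crop(f,300,150,90,80,8,f'pics/s{n}c.png')
o=r.get_obs();print(o['clock'],o['tcp_pos'].round(4),o['grip_width'].round(4),o['contact_force'].round(2),o['moment'].round(3),plan(o,[.4625,-.048,.0803],140.5))
E
python3 look.py 8
```

```text
Traceback (most recent call last):
  File "look.py", line 7, in <module>
    o=r.get_obs();print(o['clock'],o['tcp_pos'].round(4),o['grip_width'].round(4),o['contact_force'].round(2),o['moment'].round(3),plan(o,[.4625,-.048,.0803],140.5))
                                                         ^^^^^^^^^^^^^^^^^^^^^
AttributeError: 'float' object has no attribute 'round'
```

View pics/w8c.png

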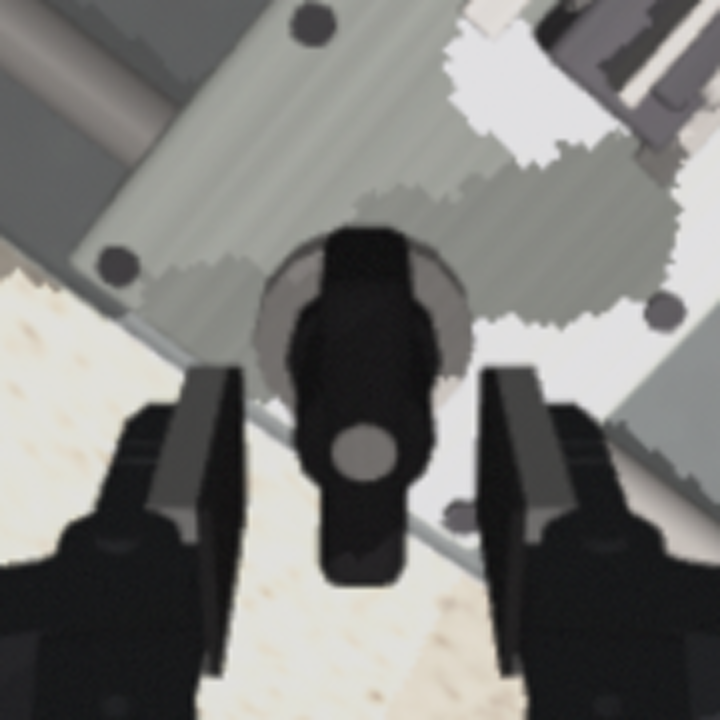

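View pics/s8c.png

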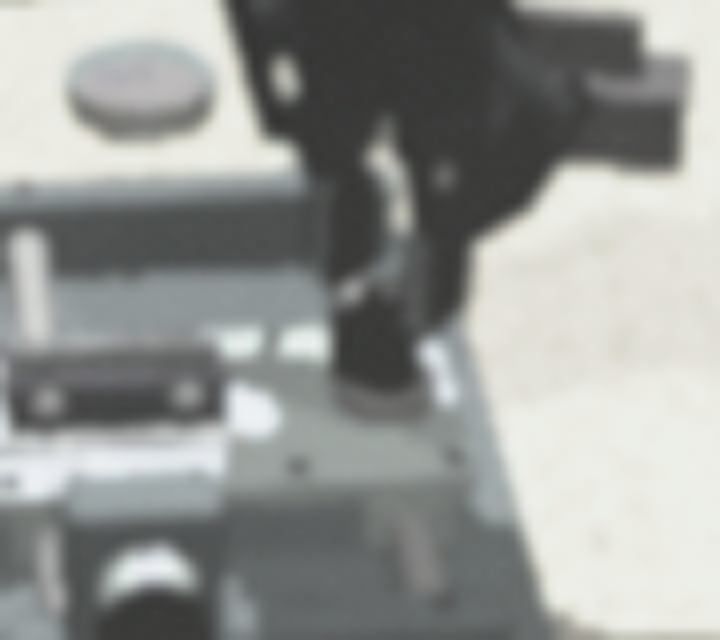

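>>> send_rows:
  moves: [0,0,3,0,0,0,6,0,0,0,8,0,0,0,8,0]

```text
clock: 8.3
tcp_pos: [0.4624, -0.0481, 0.0661]
orientation: [-2.838, -1.348, 0.0]
contact_force: [0.7, 0.3, 0.5]
grip_width: 0.0296
```

```bash
sed -i "s/o\['grip_width'\].round(4)/round(float(o['grip_width']),4)/" look.py; python3 look.py 9
```

```text
8.4 [ 0.4626 -0.0481  0.0663] 0.0299 [-0.26  0.45  0.37] [0.021 0.015 0.019] (array([  0. ,  -0.1, -14. ]), np.float64(0.3), 'ydir now', np.float64(-39.2), 'q7', np.float64(-51.9))
```

View pics/w9c.png

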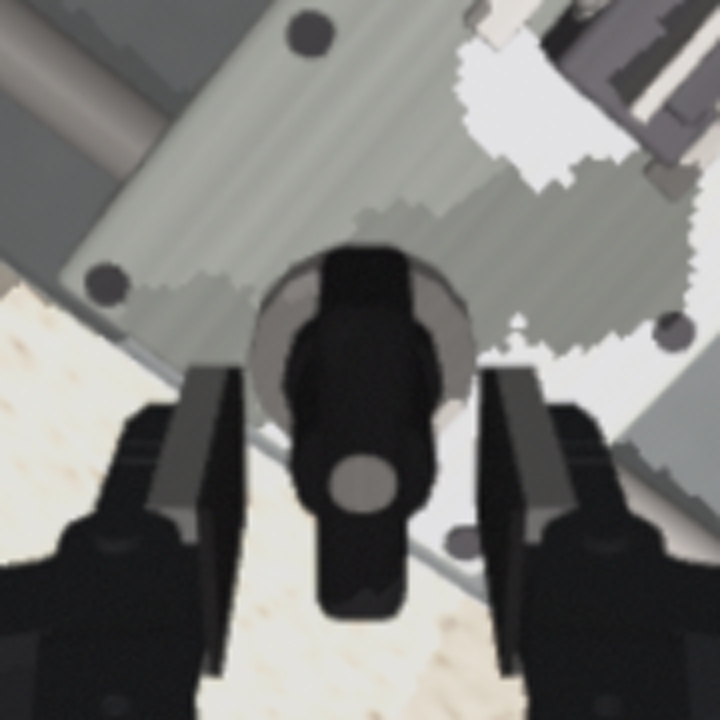

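View pics/s9c.png

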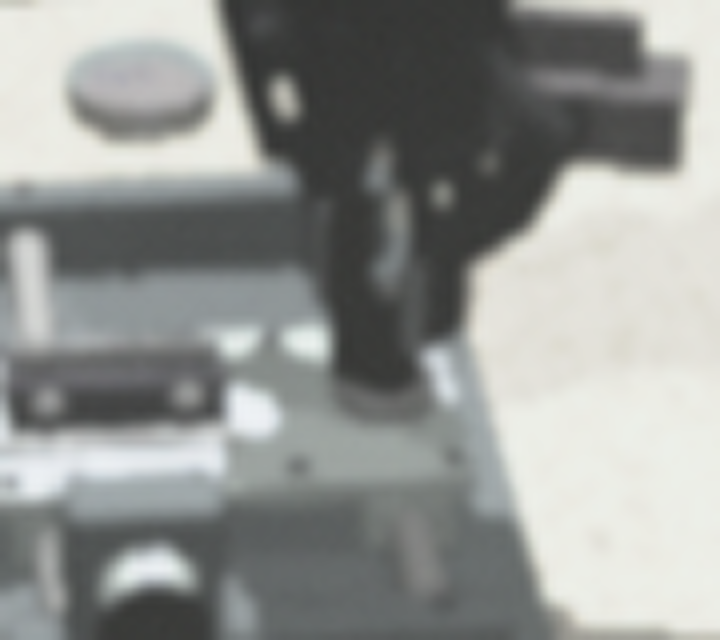

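>>> send_rows:
  moves: [0,0,0,0,0,0,0,0,0,0,0,0,0,0,0,0]
  hand: 0.87

```text
clock: 8.9
tcp_pos: [0.4627, -0.0482, 0.0664]
orientation: [2.837, 1.348, 0.0]
contact_force: [0.0, 0.4, 2.8]
grip_width: 0.0176
```

```bash
python3 look.py 10
```

```text
9.0 [ 0.4628 -0.0482  0.0665] 0.0177 [ 0.16 -0.73  2.66] [-0.095  0.042 -0.056] (array([ -0. ,  -0.3, -13.8]), np.float64(0.3), 'ydir now', np.float64(-39.2), 'q7', np.float64(-51.9))
```

View pics/w10c.png

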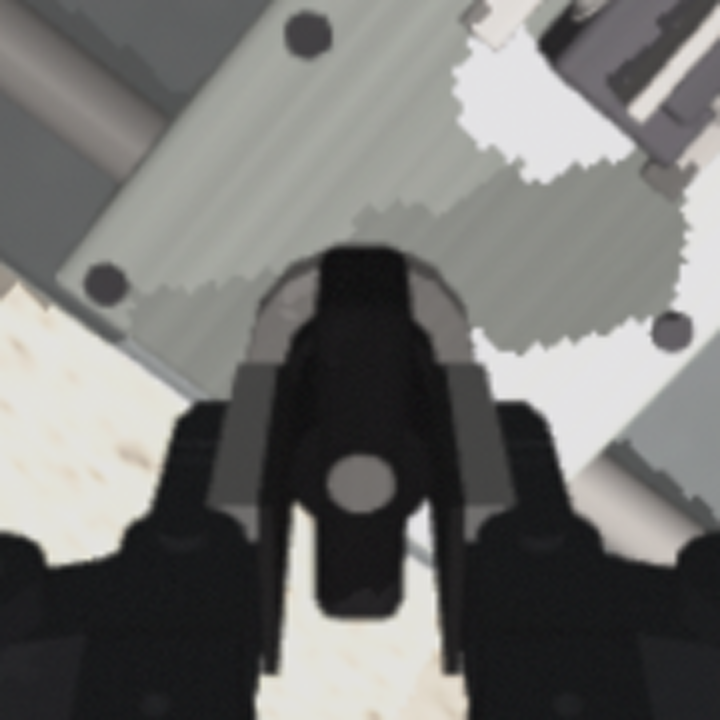

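View pics/s10c.png

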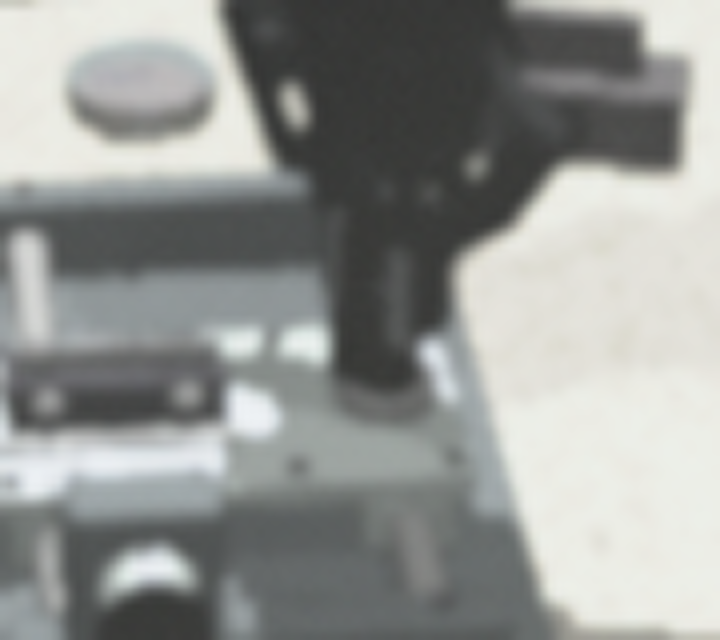

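>>> send_rows:
  moves: [0,0,0,0,0,0,3,0,0,0,5,0,0,0,5,0]
  hand: 0.7

```text
clock: 9.5
tcp_pos: [0.4623, -0.0481, 0.061]
orientation: [-2.837, -1.348, 0.001]
contact_force: [0.1, 0.1, -0.0]
grip_width: 0.0258
```

>>> send_rows:
  moves: [0,0,0,0,0,0,0,0,0,0,0,0,0,0,0,0]
  hand: 0.9

```text
clock: 10.0
tcp_pos: [0.4626, -0.0482, 0.0613]
orientation: [2.838, 1.348, 0.0]
contact_force: [0.8, -0.2, -2.4]
grip_width: 0.0181
```

```bash
python3 look.py 11
```

```text
10.1 [ 0.4626 -0.0482  0.0613] 0.0178 [ 0.46 -1.15 -2.05] [-0.141 -0.178 -0.014] (array([  0.1,  -0.2, -19. ]), np.float64(0.3), 'ydir now', np.float64(-39.2), 'q7', np.float64(-52.2))
```

View pics/w11c.png

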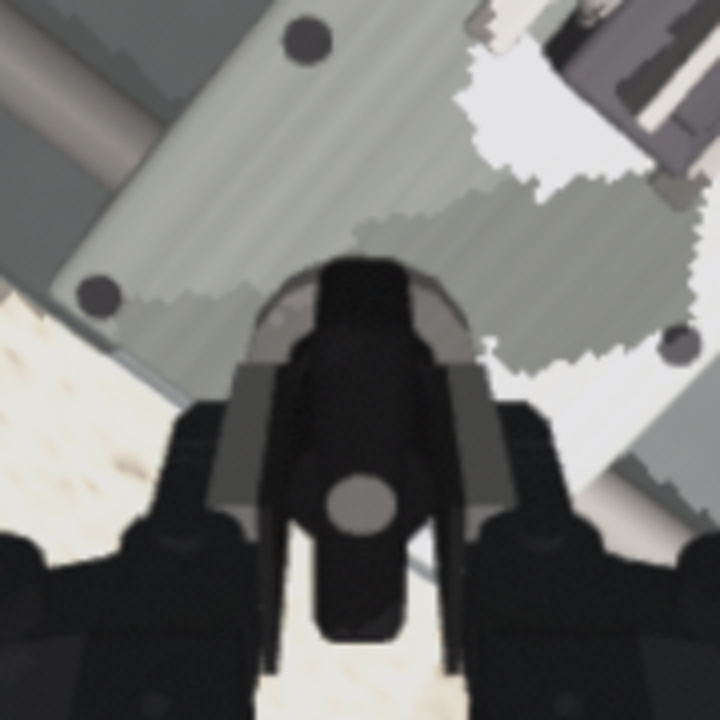

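>>> send_rows:
  moves: [0,0,0,0,0,0,0,0,0,0,0,0,0,0,0,4,0,0,0,10,0,0,0,16,0,0,0,20,0,0,0,20]
  hand: 1
  newtons: 70

```text
clock: 11.1
tcp_pos: [0.4629, -0.0485, 0.0615]
orientation: [3.028, 0.835, 0.001]
contact_force: [0.6, -2.3, 2.2]
grip_width: 0.0164
```

```bash
python3 look.py 12
```

```text
11.2 [ 0.4629 -0.0485  0.0615] 0.0159 [ 1.91 -3.58  1.18] [-0.597 -0.206 -0.078] (array([ -0.1,  -0.6, -18.8]), np.float64(-19.6), 'ydir now', np.float64(-59.1), 'q7', np.float64(-69.5))
```

View pics/w12c.png

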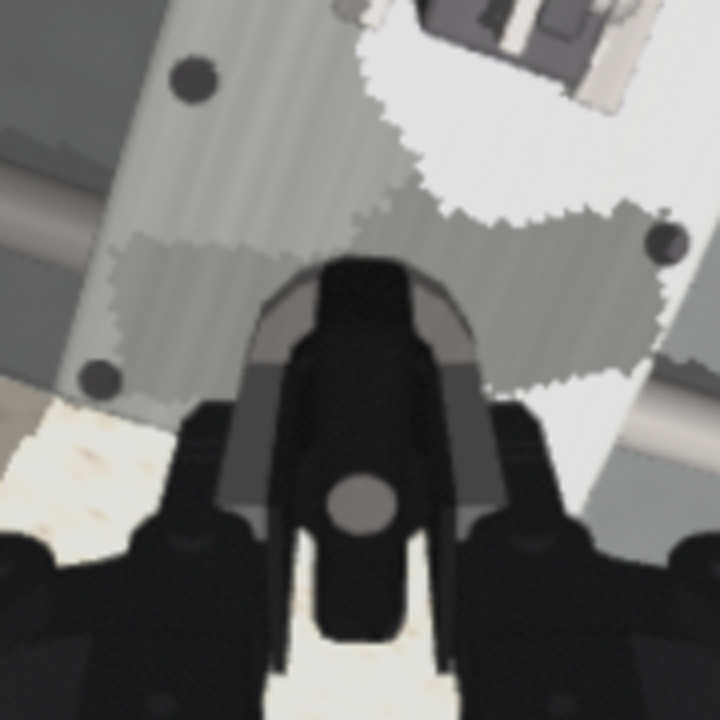

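>>> send_rows:
  moves: [0,0.5,0,0,0,0.5,0,0]
  newtons: 60

```text
clock: 11.45
tcp_pos: [0.4629, -0.0485, 0.0614]
orientation: [3.028, 0.836, 0.0]
contact_force: [-0.4, -1.4, 4.1]
grip_width: 0.016
```

```bash
python3 look.py 13
```

```text
11.55 [ 0.4629 -0.0485  0.0614] 0.016 [-1.11 -2.27  3.52] [-0.391 -0.01   0.065] (array([ -0.1,  -0.7, -18.9]), np.float64(-19.7), 'ydir now', np.float64(-59.2), 'q7', np.float64(-69.5))
```

>>> send_rows:
  moves: [0,0.2,0,4,0,0.2,0,8,0,0.2,0,12,0,0.2,0,16,0,0.2,0,20,0,0.2,0,20]

```text
clock: 12.3
tcp_pos: [0.4631, -0.0489, 0.0614]
orientation: [3.127, 0.297, 0.0]
contact_force: [0.5, -3.5, 4.4]
grip_width: 0.0162
```

```bash
python3 look.py 14
```

```text
12.4 [ 0.4631 -0.0489  0.0614] 0.0158 [ 0.78 -3.06  3.99] [-0.626 -0.102 -0.132] (array([ -0.4,  -1. , -18.9]), np.float64(-39.6), 'ydir now', np.float64(-79.1), 'q7', np.float64(-86.8))
```

View pics/w14c.png

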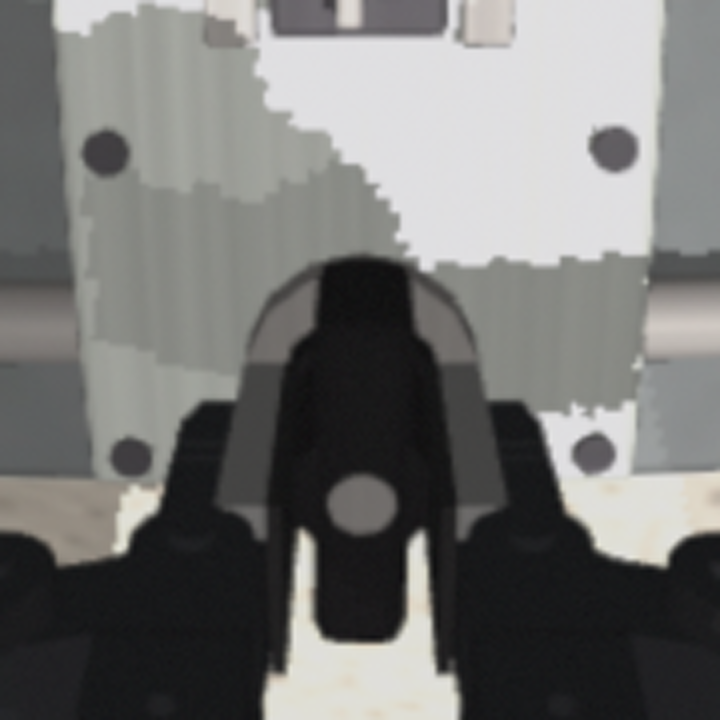

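```bash
cat > scr.py <<'E'
from h import *
def blobs(n):
    f=pickle.load(open(f'wrist{n}.pkl','rb'));T=f
    S=[(.4868,-.0061),(.4384,-.0156),(.5011,-.0766),(.4531,-.0862)];out=[]
    g=cv2.cvtColor(f['img'],cv2.COLOR_RGB2GRAY)
    for s in S:
        u,v=proj(f,[*s,.06],True);u0,v0=int(u)-9,int(v)-9
        p=g[v0:v0+19,u0:u0+19].astype(float)
        if p.shape!=(19,19): out.append([np.nan]*2);continue
        m=((p<100)).astype(np.uint8);k,l,st,c=cv2.connectedComponentsWithStats(m)
        best=None
        for i in range(1,k):
            if 20<st[i,4]<200 and st[i,0]>0 and st[i,1]>0 and st[i,0]+st[i,2]<19 and st[i,1]+st[i,3]<19: best=c[i]
        out.append(pix(f,u0+best[0],v0+best[1],.06,True)[:2]*1000 if best is not None else [np.nan]*2)
    return np.array(out)
import sys
for n in sys.argv[1:]: print(n,blobs(n).round(1).tolist())
E
python3 scr.py 2 3 8 9 10 11 12 13 14
```

```text
2 [[486.6, -6.2], [438.6, -15.9], [nan, nan], [452.7, -86.1]]
3 [[486.5, -6.2], [438.2, -16.1], [500.7, -76.8], [nan, nan]]
8 [[486.6, -6.3], [438.2, -16.0], [500.7, -76.8], [nan, nan]]
9 [[486.6, -6.2], [438.1, -15.9], [500.8, -76.9], [nan, nan]]
10 [[486.5, -6.3], [438.2, -15.8], [500.7, -76.8], [nan, nan]]
11 [[486.5, -6.2], [438.1, -15.8], [500.8, -76.8], [nan, nan]]
12 [[486.3, -6.0], [438.1, -15.7], [500.2, -76.6], [nan, nan]]
13 [[486.3, -6.1], [438.1, -15.7], [500.2, -76.7], [nan, nan]]
14 [[486.3, -5.8], [437.9, -15.6], [500.5, -76.7], [452.4, -86.3]]
```

>>> send_rows:
  moves: [0,0.4,0,0,0,0.5,0,3,0,0.5,0,6,0,0.5,0,9,0,0.5,0,12,0,0.5,0,12]

```text
clock: 13.15
tcp_pos: [0.4632, -0.0492, 0.0614]
orientation: [3.141, -0.032, 0.0]
contact_force: [0.5, -2.0, 5.1]
grip_width: 0.0162
```

```bash
python3 look.py 15; python3 scr.py 15
```

```text
13.25 [ 0.4631 -0.0492  0.0614] 0.0161 [ 0.57 -2.32  5.22] [-0.503 -0.034 -0.108] (array([ -0.7,  -1.2, -18.9]), np.float64(-51.6), 'ydir now', np.float64(-91.1), 'q7', np.float64(-97.2))
15 [[486.4, -5.7], [nan, nan], [500.6, -76.5], [452.2, -86.4]]
```

>>> send_rows:
  moves: [0,0.3,0,3,0,0.3,0,6,0,0.3,0,9,0,0.3,0,12,0,0.3,0,15,0,0.3,0,15]

```text
clock: 14.0
tcp_pos: [0.4631, -0.0495, 0.0614]
orientation: [3.11, -0.442, 0.0]
contact_force: [-0.6, -1.6, 5.5]
grip_width: 0.016
```

```bash
python3 look.py 16; python3 scr.py 16
```

```text
14.1 [ 0.4631 -0.0495  0.0614] 0.0158 [ 0.66 -2.01  6.03] [-0.497  0.011  0.014] (array([ -1. ,  -1.3, -18.9]), np.float64(-66.6), 'ydir now', np.float64(-106.1), 'q7', np.float64(-110.1))
16 [[486.4, -5.6], [nan, nan], [500.6, -76.5], [452.1, -86.2]]
```

View pics/w16c.png

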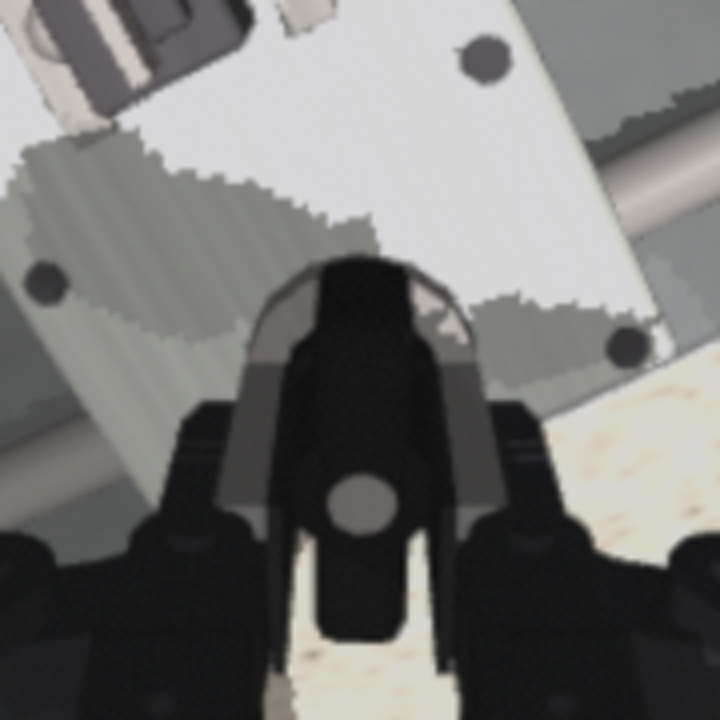

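>>> send_rows:
  moves: [0,0.2,0,2,0,0.2,0,4,0,0.2,0,6,0,0.2,0,6]

```text
clock: 14.6
tcp_pos: [0.463, -0.0497, 0.0614]
orientation: [-3.083, 0.603, -0.0]
contact_force: [-0.2, -2.5, 6.0]
grip_width: 0.0162
```

```bash
python3 look.py 17; python3 scr.py 17
```

```text
14.7 [ 0.4631 -0.0496  0.0614] 0.0162 [ 0.07 -1.66  5.2 ] [-0.39   0.003 -0.015] (array([ -1.1,  -1.3, -18.9]), np.float64(-72.6), 'ydir now', np.float64(-112.1), 'q7', np.float64(-115.3))
17 [[486.4, -5.4], [nan, nan], [500.6, -76.5], [452.0, -86.0]]
```

View pics/w17c.png

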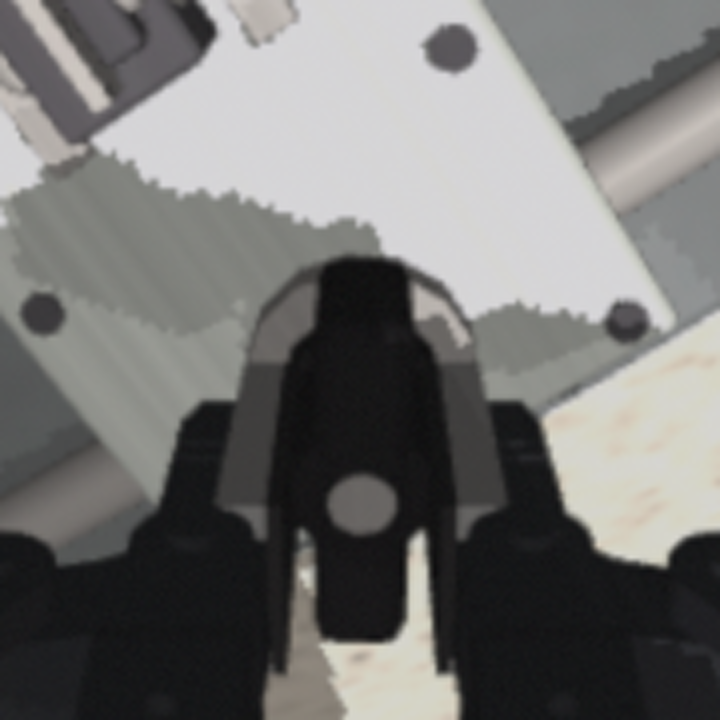

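>>> send_rows:
  moves: [0,0,0,0,0,0,0,0,0,0,0,0,0,0,0,0,0,0,-10,0,0,0,-30,0,0,0,-65,0,0,0,-105,0]
  hand: 0.5
  newtons: 30

```text
clock: 15.7
tcp_pos: [0.4626, -0.0497, 0.1677]
orientation: [3.083, -0.604, -0.001]
contact_force: [0.6, 0.1, -0.5]
grip_width: 0.0431
```

```bash
python3 - <<'E'
from bench import r
from h import *
f=r.grab_frame('wrist');pickle.dump(f,open('wrist18.pkl','wb'));cv2.imwrite('pics/w18.png',f['img'][...,::-1]);crop(f,240,80,200,150,4,'pics/w18c.png')
f=r.grab_frame('top')
f=r.grab_frame('top');pickle.dump(f,open('top18.pkl','wb'))
o=r.get_obs();print(o['clock'],o['tcp_pos'],o['grip_width'],o['contact_force'].round(2),plan(o,[.404,-.3185,.12],85),o['qvel'].round(2))
E
python3 scr.py 18
```

```text
15.85 [ 0.46469226 -0.04969672  0.16888254] 0.04309242863248638 [-0.04  0.68 -0.46] (array([ 45. , 271.9,  48.5]), np.float64(-17.2), 'ydir now', np.float64(-112.2), 'q7', np.float64(-114.4)) [-0.    0.04 -0.    0.05  0.   -0.02 -0.  ]
18 [[486.6, -5.7], [438.6, -15.3], [500.7, -76.4], [452.4, -85.9]]
```

View pics/w18c.png

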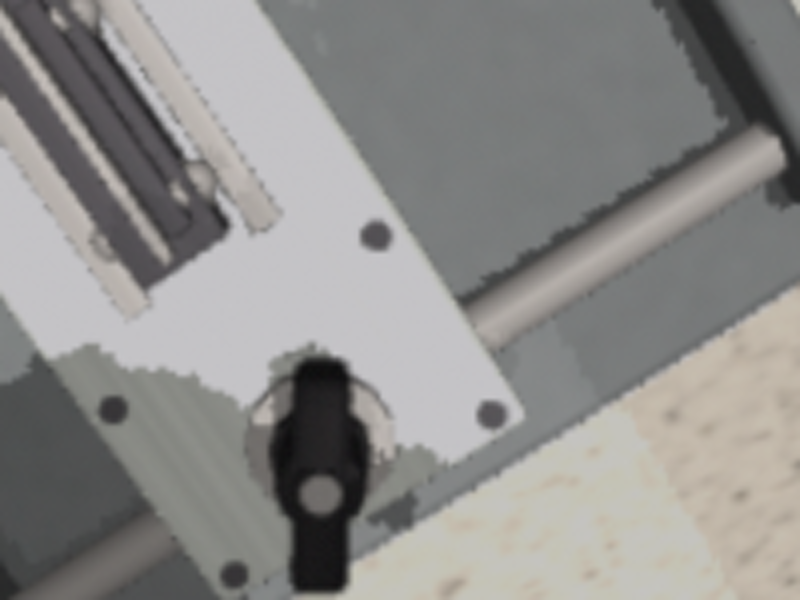

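>>> send_rows:
  moves: [5,32,0,-2,10,68,0,-5,16,104,5,-7,22,140,10,-9,29,176,18,-11,35,212,27,-13,41,246,38,-15,45,272,48,-17]

```text
clock: 16.85
tcp_pos: [0.4008, -0.3197, 0.1172]
orientation: [-3.138, 0.141, 0.002]
contact_force: [0.5, 0.4, -0.4]
grip_width: 0.0427
```

>>> send_rows:
  moves: [0,0,0,0,0,0,0,0]

```text
clock: 17.1
tcp_pos: [0.4019, -0.3176, 0.1179]
orientation: [-3.137, 0.142, 0.001]
contact_force: [1.1, -0.2, -0.7]
grip_width: 0.0427
```

```bash
python3 - <<'E'
from bench import r
from h import *
f=r.grab_frame('wrist');pickle.dump(f,open('wrist19.pkl','wb'));cv2.imwrite('pics/w19.png',f['img'][...,::-1]);crop(f,260,130,120,150,5,'pics/w19c.png')
o=r.get_obs();print(o['clock'],o['tcp_pos'],o['grip_width'],o['contact_force'].round(2),plan(o,[.404,-.3185,.013],85),o['qvel'].round(2))
E
```

```text
17.15 [ 0.40229364 -0.31740849  0.11821048] 0.04255673853387916 [0.05 1.12 0.29] (array([  1.8,   1. , 105.2]), np.float64(-0.1), 'ydir now', np.float64(-95.1), 'q7', np.float64(-61.7)) [-0.01 -0.01 -0.   -0.    0.   -0.    0.  ]
```

View pics/w19c.png

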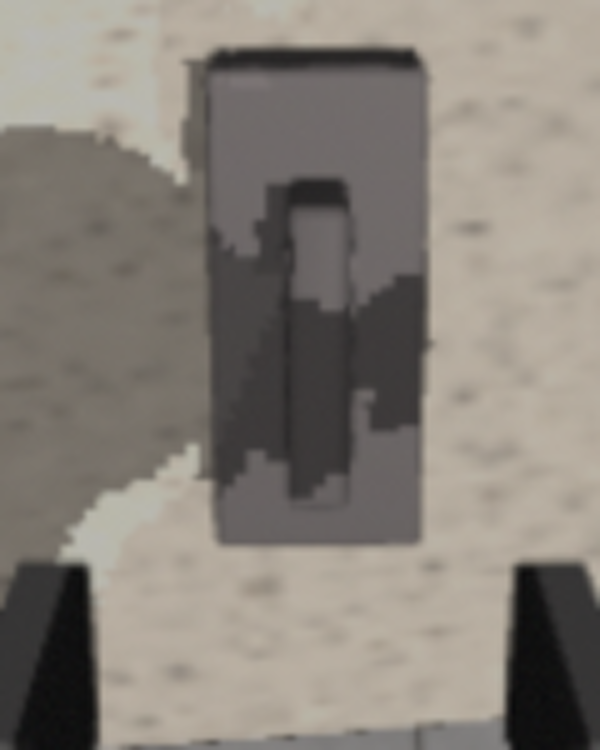

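```bash
python3 - <<'E'
from bench import r
from h import *
f=pickle.load(open('wrist19.pkl','rb'))
P=lambda u,v,z:pix(f,260+(u+.5)/5-.5,130+(v+.5)/5-.5,z,True)
a=[P(290,206,.055),P(349,207,.055),P(289,505,.055),P(348,506,.055)]
b=[P(210,68,.0315),P(425,68,.0315),P(218,544,.0315),P(422,544,.0315)]
for q in(a,b):
    print(np.mean(q,0).round(4),np.linalg.norm(q[0]+q[1]-q[2]-q[3])/2,np.linalg.norm(q[0]+q[2]-q[1]-q[3])/2);d=q[0]+q[1]-q[2]-q[3];print(np.degrees(np.arctan2(d[1],d[0])))
o=r.get_obs();c=np.mean(a,0);print(plan(o,[.404,c[1],.013],85))
E
```

```text
[ 0.4037 -0.3187  0.055 ] 0.049171776622636706 0.009225620513045579
-5.195548654434661
[ 0.4038 -0.3189  0.0315] 0.08522228471015404 0.03596869112018241
-4.7389211721658455
(array([  1.8,   1.2, 105.2]), np.float64(-0.1), 'ydir now', np.float64(-95.1), 'q7', np.float64(-61.7))
```

>>> send_rows:
  moves: [1.6,1.3,20,0,1.6,1.3,45,0,1.6,1.3,65,0,1.6,1.3,80,0,1.6,1.3,90,0,1.6,1.3,98,0,1.6,1.3,102,0,1.6,1.3,102,0]

```text
clock: 18.15
tcp_pos: [0.4035, -0.3201, 0.0163]
orientation: [3.138, -0.142, 0.0]
contact_force: [0.3, 0.4, -0.1]
grip_width: 0.0423
```

>>> send_rows:
  moves: [0,0,0,0,0,0,0,0]
  hand: 0.72

```text
clock: 18.4
tcp_pos: [0.4037, -0.3202, 0.0166]
orientation: [3.138, -0.142, 0.001]
contact_force: [-0.4, -0.0, 0.1]
grip_width: 0.024
```

```bash
python3 - <<'E'
from bench import r
from h import *
f=r.grab_frame('wrist');pickle.dump(f,open('wrist20.pkl','wb'));crop(f,250,150,140,180,4,'pics/w20c.png')
f=r.grab_frame('side');crop(f,340,130,60,50,10,'pics/s20c.png')
o=r.get_obs();print(o['clock'],o['tcp_pos'],o['grip_width'],o['contact_force'].round(2),plan(o,[.4038,-.3188,.013],85),o['qvel'].round(2))
E
```

```text
18.5 [ 0.40359735 -0.32012428  0.01653509] 0.023969612169244547 [ 0.73 -1.04  0.99] (array([ 0.1, -1.3,  3.5]), np.float64(-0.2), 'ydir now', np.float64(-95.2), 'q7', np.float64(-60.7)) [-0.  0. -0.  0.  0.  0.  0.]
```

View pics/w20c.png

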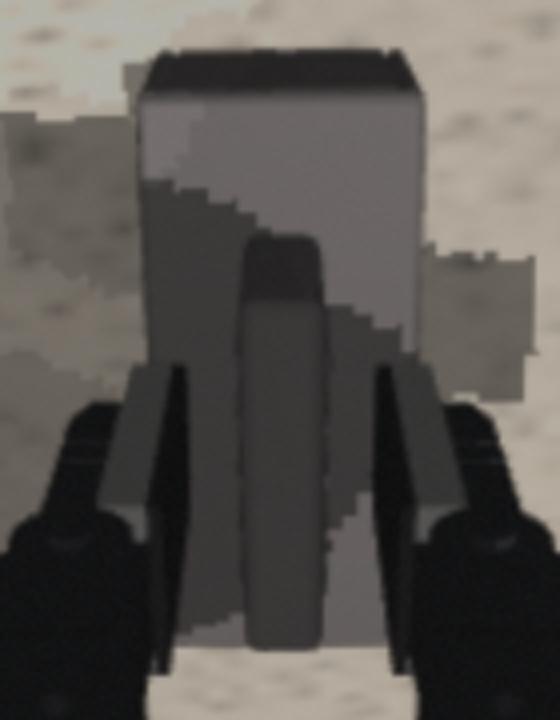

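View pics/s20c.png

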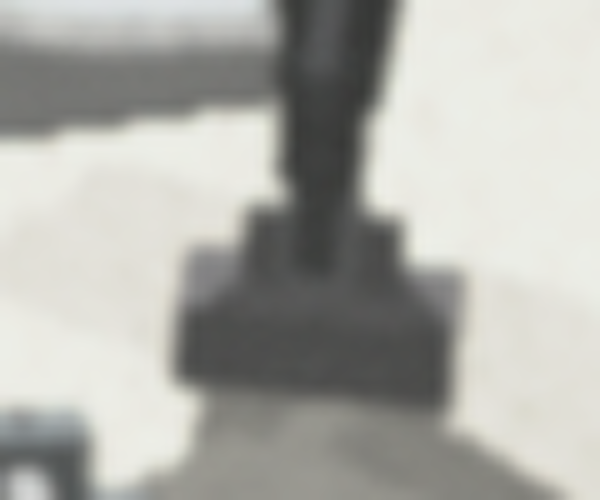

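>>> send_rows:
  moves: [0,0,2,0,0,0,2,0]

```text
clock: 18.75
tcp_pos: [0.4033, -0.3199, 0.0142]
orientation: [-3.138, 0.142, 0.0]
contact_force: [0.7, 0.6, 0.0]
grip_width: 0.0241
```

>>> send_rows:
  moves: [0,0,0,0,0,0,0,0,0,0,0,0,0,0,0,0]
  hand: 1
  newtons: 80

```text
clock: 19.25
tcp_pos: [0.4035, -0.3202, 0.0144]
orientation: [3.138, -0.142, 0.0]
contact_force: [0.6, -0.9, 1.6]
grip_width: 0.008
```

```bash
python3 - <<'E'
from bench import r
from h import *
f=r.grab_frame('wrist');pickle.dump(f,open('wrist21.pkl','wb'));crop(f,250,150,140,180,4,'pics/w21c.png')
o=r.get_obs();print(o['clock'],o['tcp_pos'],o['grip_width'],o['contact_force'].round(2),o['moment'].round(2),plan(o,[.4038,-.3188,.013],85),o['qvel'].round(2))
E
```

```text
19.3 [ 0.40352519 -0.32019906  0.01440087] 0.008182933108023673 [-0.67 -0.74  1.68] [-0.15  0.06  0.02] (array([ 0.1, -1.4,  1.4]), np.float64(-0.2), 'ydir now', np.float64(-95.2), 'q7', np.float64(-60.7)) [-0. -0.  0. -0.  0. -0.  0.]
```

View pics/w21c.png

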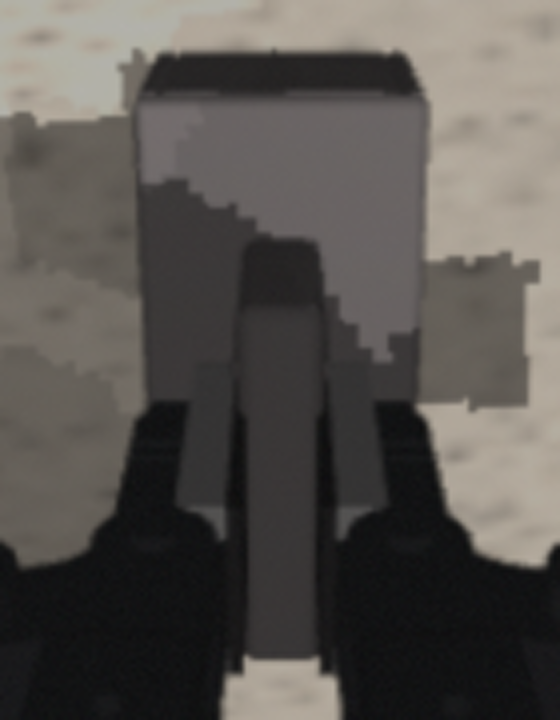

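>>> send_rows:
  moves: [0,0,-4,0,0,0,-15,0,0,0,-35,0,0,0,-65,0,0,0,-95,0,0,0,-125,0,0,0,-145,0,0,0,-145,0]

```text
clock: 20.3
tcp_pos: [0.4044, -0.3206, 0.1612]
orientation: [3.137, -0.142, 0.005]
contact_force: [0.7, 0.4, -0.3]
grip_width: 0.0084
```

```bash
python3 - <<'E'
from bench import r
from h import *
f=r.grab_frame('wrist');pickle.dump(f,open('wrist22.pkl','wb'));cv2.imwrite('pics/w22.png',f['img'][...,::-1])
o=r.get_obs();print(o['clock'],o['tcp_pos'],o['grip_width'],o['contact_force'].round(2),o['moment'].round(2),plan(o,[.5464,-.0322,.13],101.1),o['qvel'].round(2))
E
```

```text
20.35 [ 0.40366674 -0.32005006  0.15990903] 0.008072809875842283 [-0.24  0.26 -0.79] [-0.    0.02  0.01] (array([ 116.2, -299.6,   29.9]), np.float64(-16.3), 'ydir now', np.float64(-95.2), 'q7', np.float64(-61.9)) [ 0.    0.02 -0.    0.02 -0.   -0.01  0.  ]
```

View pics/w22.png

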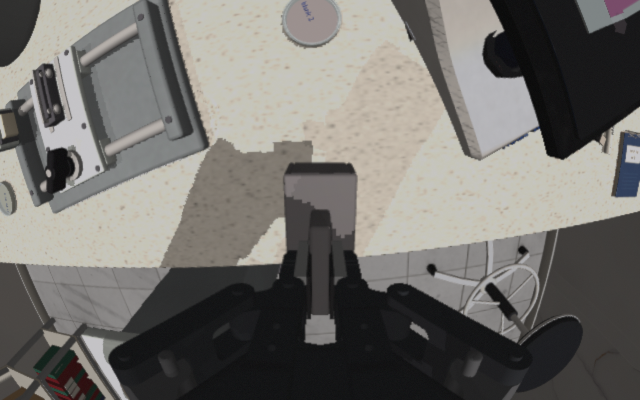

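>>> send_rows:
  moves: [10,-25,0,-1,26,-66,0,-3,42,-108,0,-5,58,-150,0,-7,75,-192,0,-10,91,-234,0,-13,106,-272,0,-15,116,-300,8,-16.3]

```text
clock: 21.35
tcp_pos: [0.5463, -0.0295, 0.1504]
orientation: [-3.126, -0.309, 0.001]
contact_force: [-0.2, -0.8, -0.7]
grip_width: 0.0077
```

>>> send_rows:
  moves: [0,0,8,0,0,0,16,0,0,0,24,0,0,0,24,0]

```text
clock: 21.85
tcp_pos: [0.5451, -0.0327, 0.1264]
orientation: [3.127, 0.302, -0.003]
contact_force: [0.2, -0.3, -0.9]
grip_width: 0.0076
```

```bash
python3 - <<'E'
from bench import r
from h import *
f=r.grab_frame('wrist');pickle.dump(f,open('wrist23.pkl','wb'));cv2.imwrite('pics/w23.png',f['img'][...,::-1])
f=r.grab_frame('side');pickle.dump(f,open('side23.pkl','wb'));crop(f,270,130,120,110,6,'pics/s23c.png')
f=r.grab_frame('top');pickle.dump(f,open('top23.pkl','wb'));crop(f,270,150,120,110,6,'pics/t23c.png')
o=r.get_obs();print(o['clock'],o['tcp_pos'],o['grip_width'],o['contact_force'].round(2),o['moment'].round(2),plan(o,[.5464,-.0322,.0764],101.1),o['qvel'].round(2))
E
```

```text
22.0 [ 0.54618221 -0.03210763  0.12759084] 0.00824574533127051 [ 0.72  0.07 -0.25] [ 0.   -0.03 -0.  ] (array([ 0.2,  0.1, 51.2]), np.float64(-0.0), 'ydir now', np.float64(-78.9), 'q7', np.float64(-84.9)) [-0. -0. -0. -0. -0. -0.  0.]
```

View pics/w23.png

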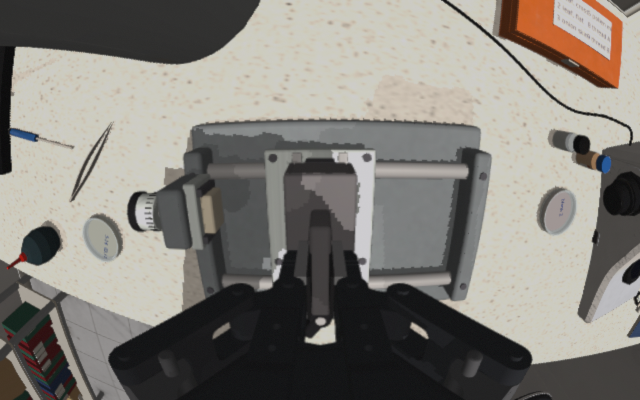

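View pics/s23c.png

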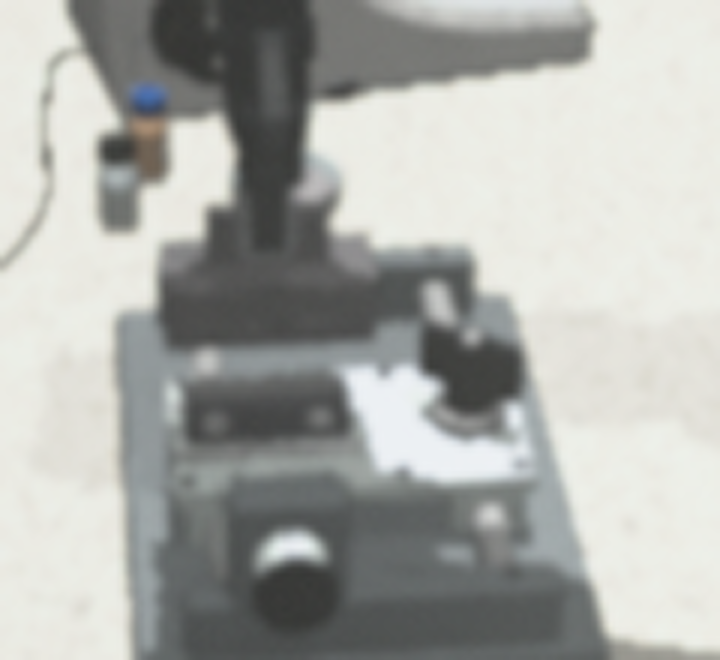

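View pics/t23c.png

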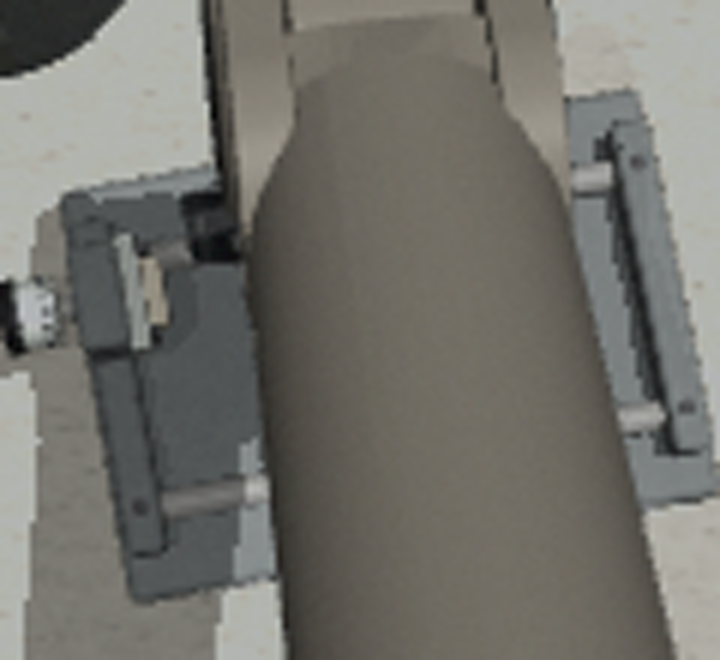

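```bash
python3 - <<'E'
from h import *
f=pickle.load(open('wrist23.pkl','rb'));crop(f,250,140,140,150,5,'pics/w23c.png')
E
```

View pics/w23c.png

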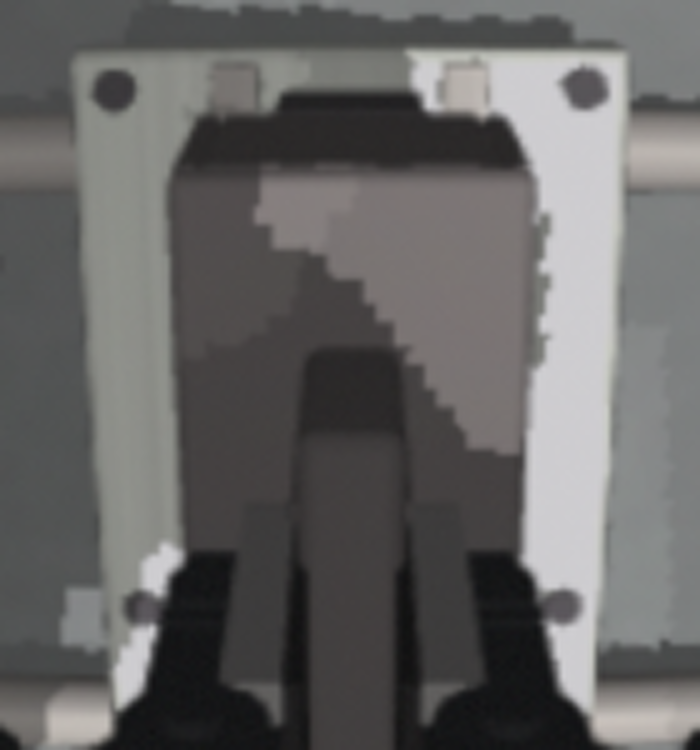

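```bash
python3 - <<'E'
from h import *
from bench import r
f=pickle.load(open('wrist23.pkl','rb'));o=r.get_obs();M=R.from_rotvec(o['orientation']).as_matrix()
def L(u,v,z): return M.T@(pix(f,250+(u+.5)/5-.5,140+(v+.5)/5-.5,z,True)-o['tcp_pos'])*1000
gz=o['tcp_pos'][2]-.0144
for n,a,b,z in[('strip out',(209,90),(489,90),.062),('strip in',(260,90),(443,90),.062),('screw far',(114,90),(585,90),.06),('screw near',(143,606),(562,606),.06),('plate top',(75,52),(628,52),.06),('guard roof far',(172,172),(531,172),gz+.0315),('roof mid',(182,400),(524,400),gz+.0315),('fin',(303,432),(403,432),gz+.055),('holder end',(280,95),(422,95),.078)]:
    p,q=L(*a,z),L(*b,z);print(n,p.round(1),q.round(1),'mid',((p+q)/2).round(2))
E
```

```text
strip out [ 35.7 -22.7  65.6] [35.7 19.6 65.6] mid [35.71 -1.55 65.61]
strip in [ 35.7 -15.   65.6] [35.6 12.6 65.6] mid [35.66 -1.17 65.61]
screw far [ 35.6 -37.6  67.6] [35.4 34.6 67.6] mid [35.5  -1.49 67.61]
screw near [-53.6 -37.2  67.6] [-53.7  34.9  67.6] mid [-53.66  -1.14  67.56]
plate top [ 41.6 -43.4  67.6] [41.5 41.1 67.6] mid [41.52 -1.17 67.61]
guard roof far [ 42.4 -18.7 -17.1] [ 42.3  16.6 -17.1] mid [ 42.33  -1.07 -17.08]
roof mid [ 18.3 -18.6 -17.1] [ 18.2  16.7 -17.1] mid [ 18.27  -0.95 -17.09]
fin [ 24.6  -5.3 -40.6] [ 24.6   3.4 -40.6] mid [ 24.63  -0.94 -40.59]
holder end [ 37.8 -11.2  49.6] [37.8  8.8 49.6] mid [37.79 -1.22 49.61]
```

>>> send_rows:
  moves: [0.8,-0.2,6,0,0.8,-0.2,12,0,0.8,-0.2,18,0,0.8,-0.2,24,0,0.8,-0.2,29,0,0.8,-0.2,33,0,0.8,-0.2,36,0,0.8,-0.2,36,0]

```text
clock: 23.0
tcp_pos: [0.5467, -0.0314, 0.0911]
orientation: [-3.127, -0.305, 0.0]
contact_force: [-0.6, -0.5, 0.0]
grip_width: 0.0078
```

```bash
cat > st.py <<'E'
from bench import r
from h import *
o=r.get_obs();M=R.from_rotvec(o['orientation']).as_matrix()
print(o['clock'],o['tcp_pos'].round(4),round(float(o['grip_width']),4),'F',o['contact_force'].round(2),'Ft',(M.T@o['contact_force']).round(2),'m',o['moment'].round(2),plan(o,[.5464,-.0322,.0764],101.1)[:2])
E
python3 st.py;python3 - <<'E'
from bench import r
from h import *
f=r.grab_frame('side');pickle.dump(f,open('side24.pkl','wb'));crop(f,270,130,120,110,6,'pics/s24c.png')
f=r.grab_frame('wrist');pickle.dump(f,open('wrist24.pkl','wb'));crop(f,250,140,140,150,5,'pics/w24c.png')
E
```

```text
23.0 [ 0.5467 -0.0314  0.0911] 0.0078 F [-0.61 -0.49  0.01] Ft [-0.69  0.36 -0.01] m [ 0.03  0.03 -0.02] (array([-0.4,  0.8, 14.7]), np.float64(0.0))
```

View pics/s24c.png

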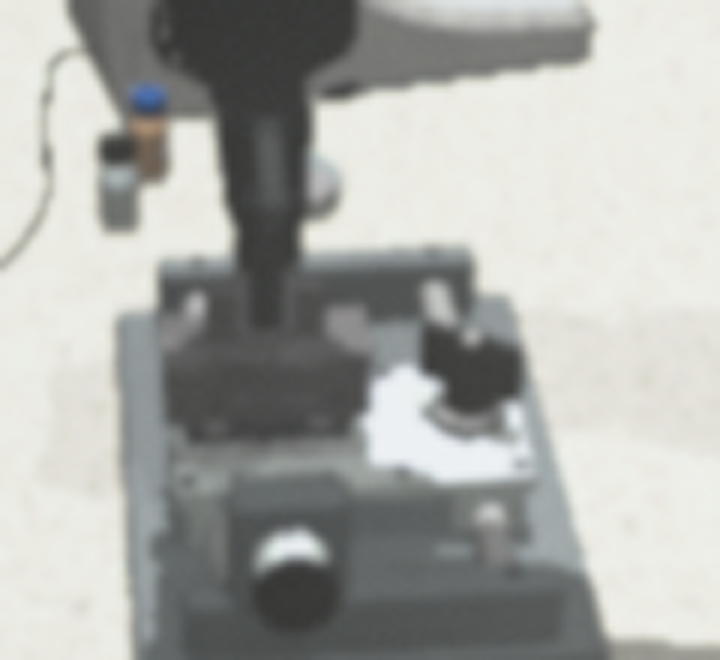

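View pics/w24c.png

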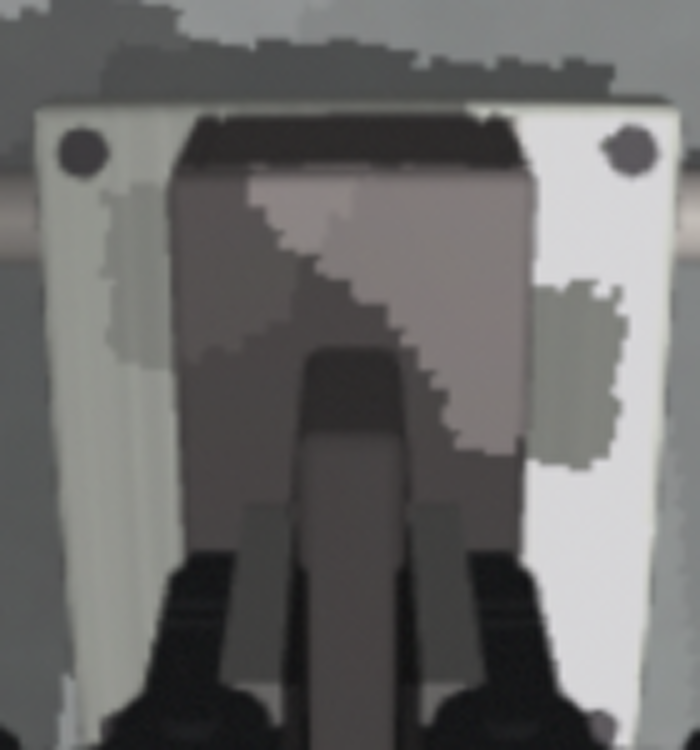

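```bash
python3 st.py; python3 - <<'E'
from h import *
from bench import r
f=pickle.load(open('wrist24.pkl','rb'));o=r.get_obs();M=R.from_rotvec(o['orientation']).as_matrix()
def L(u,v,z): return M.T@(pix(f,250+(u+.5)/5-.5,140+(v+.5)/5-.5,z,True)-o['tcp_pos'])*1000
gz=o['tcp_pos'][2]-.0144
for n,a,b,z in[('screw far',(82,153),(632,151),.06),('plate top',(36,105),(683,103),.06),('guard roof far',(172,172),(531,172),gz+.0315),('roof mid',(182,400),(524,400),gz+.0315)]:
    p,q=L(*a,z),L(*b,z);print(n,p.round(1),q.round(1),'mid',((p+q)/2).round(2))
E
```

```text
23.1 [ 0.5469 -0.0313  0.0914] 0.0081 F [ 0.54  1.07 -0.91] Ft [ 0.74 -0.95  0.91] m [-0.04 -0.02 -0.01] (array([-0.6,  0.8, 15. ]), np.float64(0.0))
screw far [ 34.6 -37.   31.4] [34.8 35.4 31.4] mid [34.68 -0.8  31.41]
plate top [ 41.1 -42.9  31.4] [41.3 42.  31.4] mid [41.22 -0.46 31.41]
guard roof far [ 43.1 -19.3 -17.1] [ 43.1  16.3 -17.1] mid [ 43.12  -1.48 -17.09]
roof mid [ 18.9 -19.1 -17.1] [ 18.9  16.4 -17.1] mid [ 18.89  -1.34 -17.1 ]
```

>>> send_rows:
  moves: [0,0.7,0,0,0,0.7,1,0,0,0.7,2,0,0,0.7,3,0,0,0.7,4,0,0,0.7,4,0]
  newtons: 100

```text
clock: 23.85
tcp_pos: [0.547, -0.032, 0.0875]
orientation: [3.127, 0.305, 0.0]
contact_force: [-0.9, 0.5, 3.1]
grip_width: 0.0075
```

```bash
python3 st.py
```

```text
23.85 [ 0.547  -0.032   0.0875] 0.0075 F [-0.91  0.48  3.1 ] Ft [-0.79 -0.65 -3.1 ] m [0.03 0.2  0.03] (array([-0.6,  0. , 11.1]), np.float64(0.0))
```

>>> send_rows:
  moves: [0,0,1,0,0,0,2,0,0,0,3,0,0,0,3,0]

```text
clock: 24.35
tcp_pos: [0.5482, -0.0319, 0.0855]
orientation: [3.127, 0.304, 0.004]
contact_force: [-1.2, -0.3, 8.5]
grip_width: 0.0075
```

```bash
python3 st.py
```

```text
24.35 [ 0.5482 -0.0319  0.0855] 0.0075 F [-1.24 -0.3   8.49] Ft [-1.25  0.06 -8.49] m [0.05 0.28 0.02] (array([-1.8, -0.1,  9.1]), np.float64(0.0))
```

>>> send_rows:
  moves: [0,0,0.7,0,0,0,1.4,0,0,0,2,0,0,0,2,0]

```text
clock: 24.85
tcp_pos: [0.5482, -0.0319, 0.0831]
orientation: [3.127, 0.305, 0.004]
contact_force: [0.9, 1.4, 4.6]
grip_width: 0.0074
```

```bash
python3 st.py
```

```text
24.85 [ 0.5482 -0.0319  0.0831] 0.0074 F [0.91 1.45 4.62] Ft [ 1.18 -1.24 -4.61] m [ 0.08 -0.26  0.02] (array([-1.9, -0. ,  6.7]), np.float64(0.0))
```

>>> send_rows:
  moves: [0,0,1,0,0,0,2,0,0,0,3,0,0,0,4,0,0,0,5,0,0,0,5,0]

```text
clock: 25.6
tcp_pos: [0.5455, -0.0324, 0.077]
orientation: [3.127, 0.304, -0.004]
contact_force: [-4.2, -1.0, 2.9]
grip_width: 0.0078
```

```bash
python3 st.py
```

```text
25.6 [ 0.5455 -0.0324  0.077 ] 0.0078 F [-4.22 -1.05  2.94] Ft [-4.36  0.22 -2.93] m [-0.08  0.4  -0.04] (array([0.9, 0. , 0.6]), np.float64(-0.0))
```

>>> send_rows:
  moves: [0,0,0.5,0,0,0,1,0,0,0,1,0,0,0,1,0]

```text
clock: 26.1
tcp_pos: [0.5456, -0.0324, 0.0769]
orientation: [3.127, 0.304, -0.004]
contact_force: [-7.9, -0.5, 11.8]
grip_width: 0.0075
```

```bash
python3 st.py; python3 - <<'E'
from bench import r
from h import *
f=r.grab_frame('side');pickle.dump(f,open('side25.pkl','wb'));crop(f,270,130,120,110,6,'pics/s25c.png')
f=r.grab_frame('wrist');pickle.dump(f,open('wrist25.pkl','wb'));crop(f,250,140,140,150,5,'pics/w25c.png')
E
python3 st.py
```

```text
26.1 [ 0.5456 -0.0324  0.0769] 0.0075 F [-7.85 -0.46 11.84] Ft [ -7.82  -1.06 -11.83] m [-0.13  1.21 -0.06] (array([ 0.8, -0. ,  0.5]), np.float64(-0.0))
26.2 [ 0.5456 -0.0323  0.0769] 0.0077 F [-7.25 -0.76 11.47] Ft [ -7.28  -0.64 -11.45] m [-0.09  1.17 -0.05] (array([0.8, 0. , 0.5]), np.float64(-0.0))
```

View pics/s25c.png

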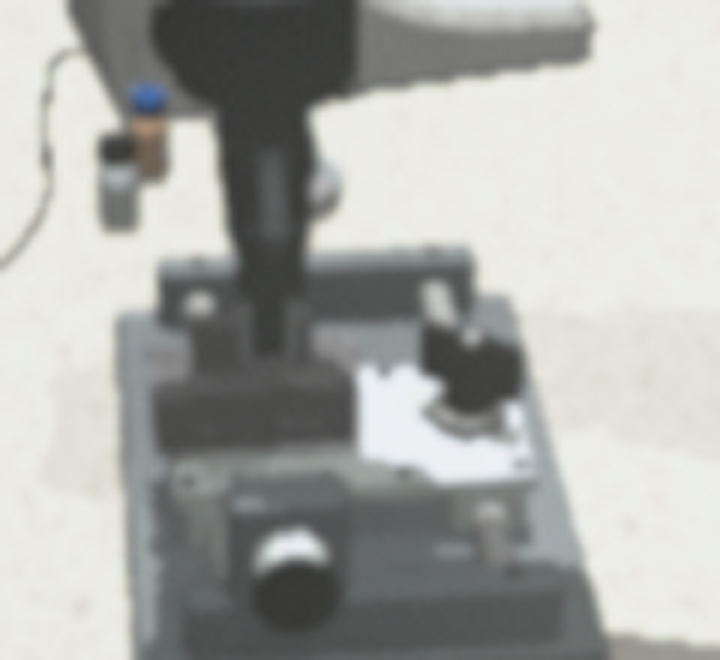

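View pics/w25c.png

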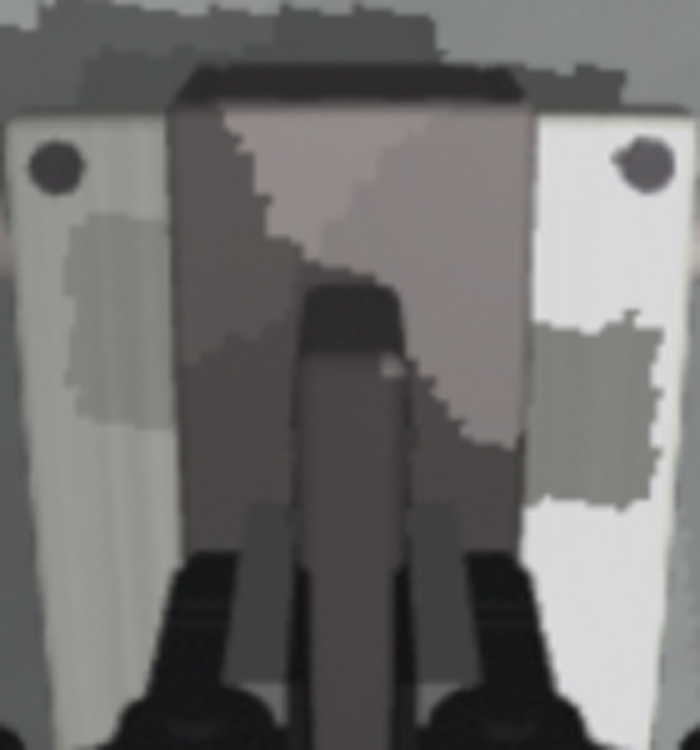

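```bash
cat > ov.py <<'E'
import sys
from h import *
from bench import r
def verts(pos,yaw,pitch):
    Rm=R.from_euler('ZYX',[yaw,pitch,0],degrees=True).as_matrix()
    V=[]
    for lx,ly,z0,z1 in[(43,18.5,0,31.5),(25,5,31.5,55)]:
        V.append([Rm@(np.array([sx*lx,sy*ly,z])/1000)+pos for z in(z0,z1) for sx,sy in((1,1),(1,-1),(-1,-1),(-1,1))])
    return V
def ov(f,fish,u0,v0,w,h,k,name,pos,yaw,pitch):
    c=cv2.resize(np.ascontiguousarray(f['img'][v0:v0+h,u0:u0+w,::-1]),None,fx=k,fy=k,interpolation=cv2.INTER_CUBIC)
    for V in verts(pos,yaw,pitch):
        q=[tuple(((proj(f,p,fish)-[u0,v0]+.5)*k).astype(int).tolist()) for p in V]
        for i in range(4):
            for a,b in((i,(i+1)%4),(i+4,(i+1)%4+4),(i,i+4)): cv2.line(c,q[a],q[b],(0,255,0) if 'x' else 0,1)
    cv2.imwrite(name,c)
E
python3 - <<'E'
from ov import *
yaw=11.1;d=np.array([np.cos(np.radians(yaw)),np.sin(np.radians(yaw)),0])
s=np.array([.547,-.0322,.062])
f=pickle.load(open('side24.pkl','rb'));ov(f,False,280,160,80,60,10,'pics/o24.png',np.array([.5467,-.0314,.0914-.0144]),yaw,0)
f=pickle.load(open('side25.pkl','rb'));ov(f,False,280,160,80,60,10,'pics/o25.png',s+d*.004,yaw,0)
f=pickle.load(open('wrist25.pkl','rb'));ov(f,True,250,140,140,150,5,'pics/ow25.png',s+d*.004,yaw,0)
E
```

```text
(no output)
```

View pics/o24.png

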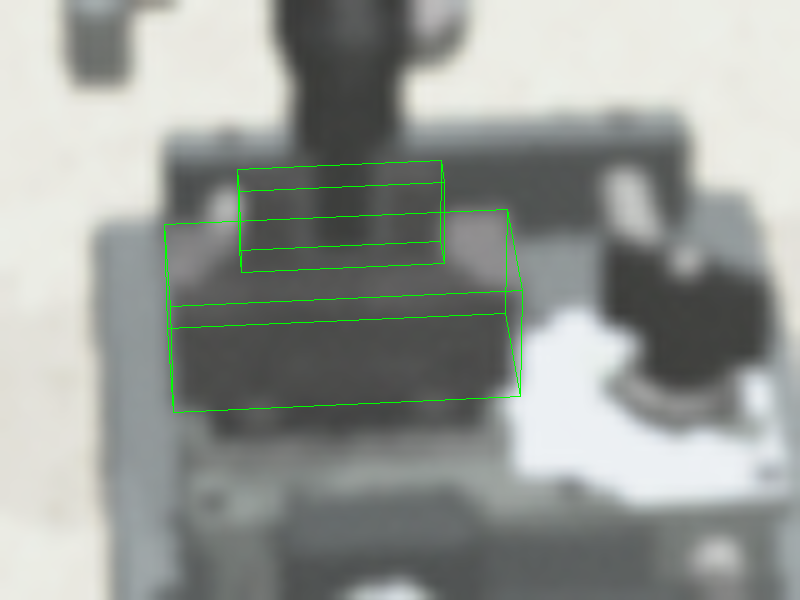

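View pics/o25.png

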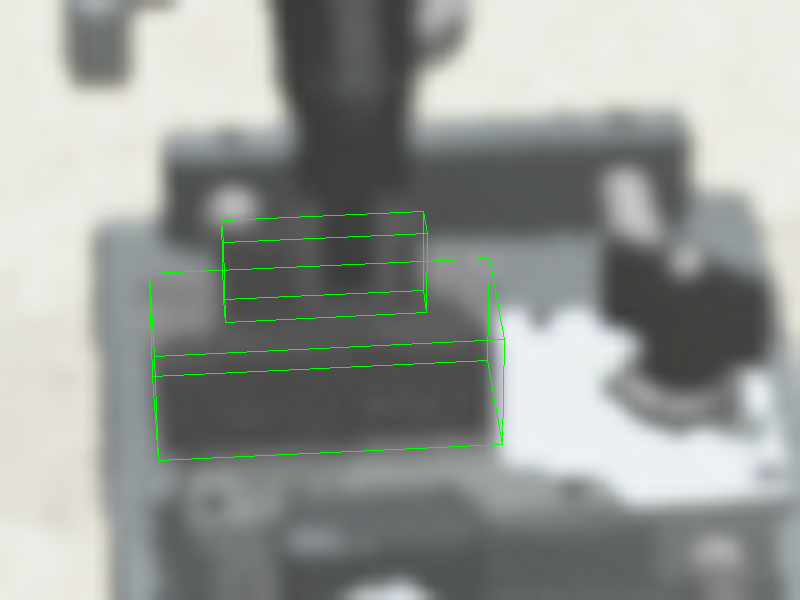

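View pics/ow25.png

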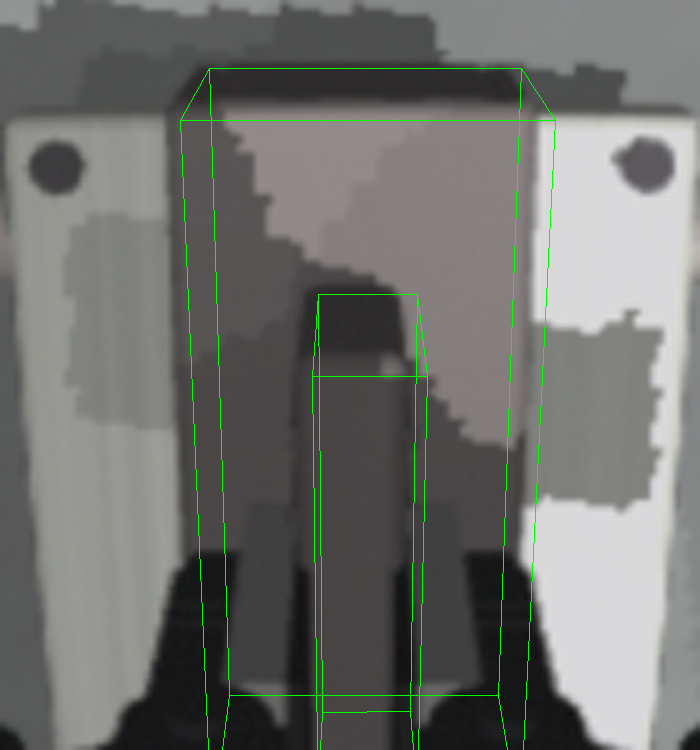

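```bash
cat > fit.py <<'E'
from h import *
from scipy.optimize import least_squares
import sys
f=pickle.load(open('wrist24.pkl','rb'))
# camera in tool frame (from wrist0)
C=np.array([.07792,-.00122,-.1661]);Rt=np.array([[0,.954,.3],[1,0,0],[0,.3,-.954]])
K=f['mtx']
def pv(p,e):
    q=Rt.T@(p-C); c,s=np.cos(e),np.sin(e); y,z=c*q[1]-s*q[2],s*q[1]+c*q[2]
    rr=np.hypot(q[0],y);t=np.arctan2(rr,-z);return K[1,2]+K[1,1]*(-y)/rr*t
F=[(43,0),(43,31.5),(25,55),(25,31.5)]
def pts(x,zo,p): # guard origin at tool x, tool z offset zo(mm) , pitch p rad nose-down about origin
    return [np.array([x+a*np.cos(p)+b*np.sin(p),0,zo-(b*np.cos(p)-a*np.sin(p))])/1000 for a,b in F]
def V(rows): return 140+(np.array(rows)+.5)/5-.5
def go(r24,r25,mask=(1,1,1,1)):
    a,b=V(r24),V(r25);m=np.array(mask,bool)
    def res(w):
        x0,e,x,z,p=w
        A=[pv(q,e) for q in pts(x0,14.4,0)];B=[pv(q,e) for q in pts(x,z,p)]
        return np.r_[(np.array(A)-a)[m],(np.array(B)-b)[m],(z-14.4)/2,e/.02]
    s=least_squares(res,[0,0,4,14.4,0],x_scale=[1,.01,1,1,.01]);print('x0 %.2f e %.4f  x %.2f z %.2f pitch %.2fdeg'%(*s.x[:4],np.degrees(s.x[4])),s.fun.round(2))
if __name__=='__main__':
    go([117,172,432,350],[66,102,353,286]); go([117,172,432,350],[66,102,353,286],(0,1,1,1))
E
python3 fit.py
```

```text
x0 2.22 e -0.0130  x 8.19 z 13.84 pitch 1.49deg [-0.09  0.32  0.31 -0.62  0.03  0.57  0.04 -0.67 -0.28 -0.65]
x0 2.04 e -0.0118  x 7.90 z 13.82 pitch 1.61deg [ 0.29  0.31 -0.66  0.61  0.01 -0.65 -0.29 -0.59]
```

>>> send_rows:
  moves: [-1,0,0,0,-2,0,0,0,-3,0,0,0,-3,0,0,0]

```text
clock: 26.7
tcp_pos: [0.5454, -0.0324, 0.0769]
orientation: [-3.127, -0.305, -0.005]
contact_force: [1.7, 0.8, 5.0]
grip_width: 0.0075
```

```bash
python3 st.py;  python3 - <<'E'
from bench import r
from h import *
f=r.grab_frame('side');pickle.dump(f,open('side26.pkl','wb'));crop(f,280,160,80,60,10,'pics/s26c.png')
f=r.grab_frame('wrist');pickle.dump(f,open('wrist26.pkl','wb'));crop(f,250,140,140,150,5,'pics/w26c.png')
E
```

```text
26.7 [ 0.5454 -0.0324  0.0769] 0.0075 F [1.71 0.81 5.03] Ft [ 1.85 -0.46 -5.03] m [ 0.08 -0.86 -0.05] (array([1. , 0. , 0.5]), np.float64(0.0))
```

View pics/w26c.png

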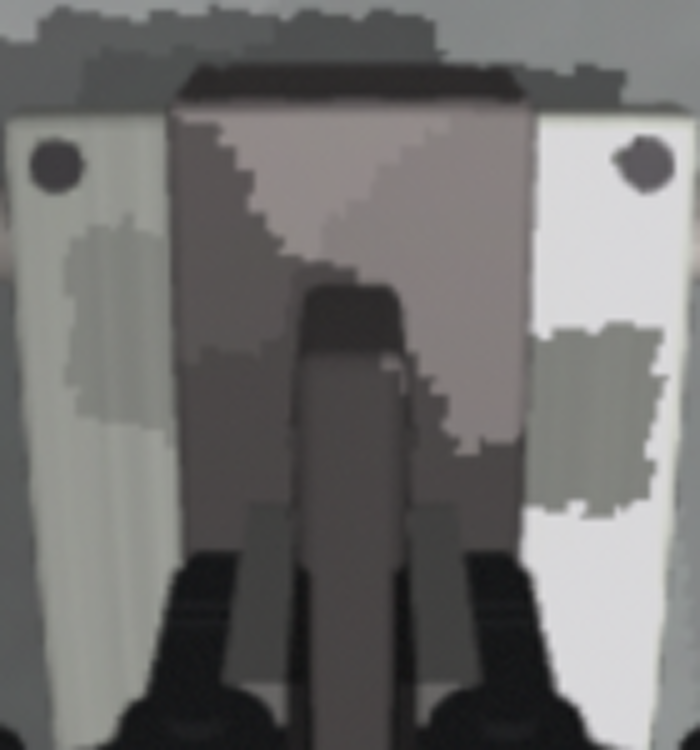

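View pics/s26c.png

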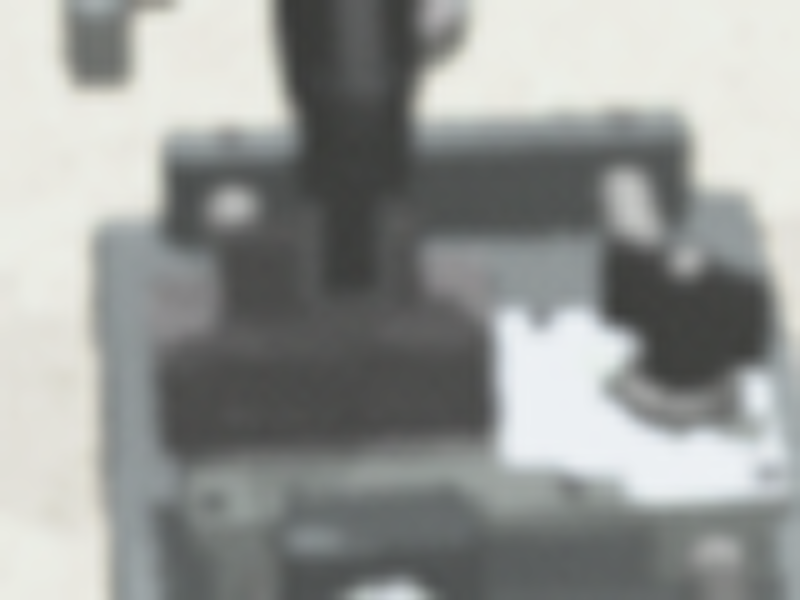

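```bash
python3 - <<'E'
from ov import *
yaw=11.1;d=np.array([np.cos(np.radians(yaw)),np.sin(np.radians(yaw)),0]);s=np.array([.547,-.0322,.062])
for n in('20x','26',):
    if n=='20x': continue
    f=pickle.load(open(f'side{n}.pkl','rb'));g=cv2.cvtColor(f['img'],cv2.COLOR_RGB2GRAY).astype(float)
    g=cv2.GaussianBlur(g,(1,5),.8)
    us=np.arange(300,328);e=[]
    for u in us:
        col=np.gradient(g[:,u]);v0=200;w=col[v0:v0+9];w=np.clip(w,0,None);i=np.argmax(w);k=slice(max(i-1,0),i+2);e.append(v0+(np.arange(9)[k]*w[k]).sum()/w[k].sum())
    e=np.array(e);print(e.round(1));p=np.polyfit(us,e,1);print('bottom slope',p[0])
    for pit in(-2,-1,0,1,2):
        V=verts(s+d*.004,yaw,pit)[0];a,b=proj(f,V[0]),proj(f,V[3]);print(pit,((b-a)[1]/(b-a)[0]).round(4), a.round(1),b.round(1))
E
```

```text
[205.9 205.9 205.9 205.1 205.  205.  205.  205.  204.9 204.9 204.9 205.
 204.9 205.  205.  205.  204.9 204.1 204.1 204.  204.  204.  204.  204.
 203.9 203.9 203.9 203.9]
bottom slope -0.07119252495425436
-2 -0.0192 [295.4 205.1] [329.7 204.4]
-1 -0.0335 [295.4 205.3] [329.8 204.2]
0 -0.0477 [295.4 205.6] [329.8 203.9]
1 -0.0619 [295.4 205.8] [329.8 203.7]
2 -0.0762 [295.4 206. ] [329.8 203.4]
```

>>> send_rows:
  moves: [0,0,0,0,0,0,0.5,0,0,0,1,0,0,0,1,0]
  newtons: 20

```text
clock: 27.3
tcp_pos: [0.5452, -0.0324, 0.0766]
orientation: [3.127, 0.304, 0.004]
contact_force: [0.4, 0.9, 13.6]
grip_width: 0.0076
```

```bash
cat > pit.py <<'E'
import sys
from ov import *
from bench import r
n=sys.argv[1]
f=r.grab_frame('side');pickle.dump(f,open(f'side{n}.pkl','wb'));crop(f,280,160,80,60,10,f'pics/s{n}c.png')
w=r.grab_frame('wrist');pickle.dump(w,open(f'wrist{n}.pkl','wb'));crop(w,250,140,140,150,5,f'pics/w{n}c.png')
g=cv2.GaussianBlur(cv2.cvtColor(f['img'],cv2.COLOR_RGB2GRAY).astype(float),(1,5),.8)
us=np.arange(300,328);e=[]
for u in us:
    w=np.clip(np.gradient(g[:,u])[200:209],0,None);i=np.argmax(w);k=slice(max(i-1,0),i+2);e.append(200+(np.arange(9)[k]*w[k]).sum()/w[k].sum())
p=np.polyfit(us,e,1);print('pitch est',(-p[0]-.0477)/.0142,'v at 300,328',np.polyval(p,[300,328]))
E
python3 st.py; python3 pit.py 27
```

```text
27.3 [ 0.5452 -0.0324  0.0766] 0.0076 F [ 0.38  0.95 13.55] Ft [  0.59  -0.86 -13.55] m [ 0.14 -0.57 -0.03] (array([1.2, 0. , 0.2]), np.float64(0.0))
pitch est 1.389047939327332 v at 300,328 [205.6515252  203.76363974]
```

View pics/w27c.png

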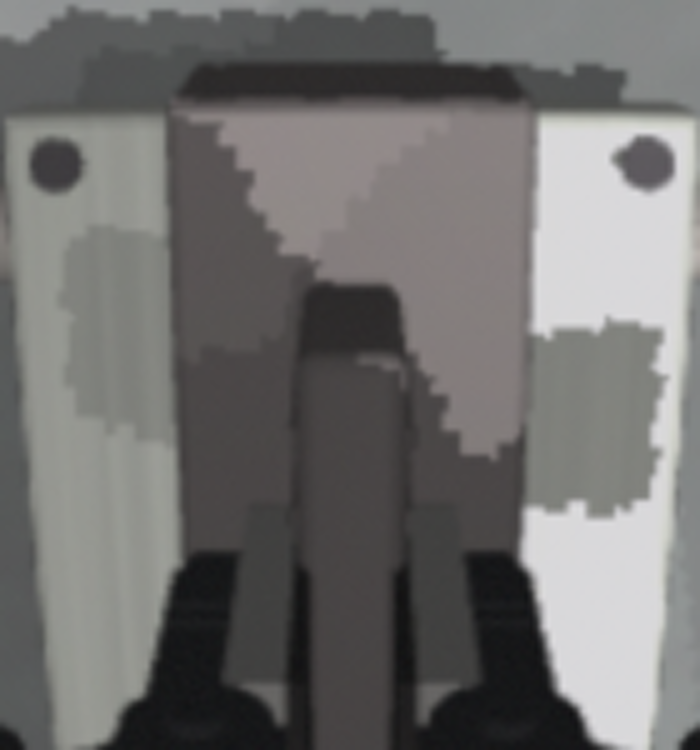

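```bash
python3 - <<'E'
from h import *
from bench import r
f=pickle.load(open('wrist27.pkl','rb'));o=r.get_obs();M=R.from_rotvec(o['orientation']).as_matrix()
def L(u,v,z): return (M.T@(pix(f,250+(u+.5)/5-.5,140+(v+.5)/5-.5,z,True)-o['tcp_pos'])*1000).round(1)
print('plate edge',L(350,108,.06),'guard base far',L(350,64,.062),'roof',L(350,101,.0935),'fin top',L(350,353,.117),'fin base',L(350,286,.0935),'screw',L(56,166,.06),L(648,163,.06))
f=pickle.load(open('wrist24.pkl','rb'))
E
grep -n "" /dev/null; python3 - <<'E'
import sys;sys.path.insert(0,'.')
from fit import *
go([117,172,432,350],[64,101,353,286])
E
```

```text
plate edge [43.2 -1.7 16.7] guard base far [48.8 -1.7 14.7] roof [ 50.2  -1.6 -16.7] fin top [ 32.5  -1.6 -40.3] fin base [ 31.2  -1.6 -16.8] screw [ 36.2 -37.7  16.7] [36.6 34.8 16.7]
x0 2.25 e -0.0132  x 8.46 z 13.78 pitch 1.27deg [-0.08  0.31  0.31 -0.61  0.08  0.6   0.09 -0.81 -0.31 -0.66]
```

```bash
cat > fit2.py <<'E'
import sys
from fit import *
def edges(n):
    f=pickle.load(open(f'wrist{n}.pkl','rb'));g=cv2.cvtColor(f['img'],cv2.COLOR_RGB2GRAY).astype(float)
    def grad(us,lo,hi,sgn):
        p=np.gradient(g[:,us].mean(1))*sgn;i=lo+np.argmax(p[lo:hi]);k=np.arange(i-2,i+3);w=np.clip(p[k],0,None);return (k*w).sum()/w.sum()
    far=slice(295,345)
    return g,grad
if __name__=='__main__':
    for n in sys.argv[1:]:
        g,grad=edges(n)
        lo=150 if n in('24','23','21','22') else 142
        print(n,'prof roofcols',g[lo-4:lo+34,335:350].mean(1).round(0).astype(int).tolist())
        lo=205 if n in('24','23','21','22') else 190
        print('   prof fincols',g[lo-4:lo+28,313:328].mean(1).round(0).astype(int).tolist())
E
python3 fit2.py 24 25 27
```

```text
24 prof roofcols [132, 132, 132, 131, 130, 121, 104, 87, 78, 77, 77, 77, 75, 79, 101, 125, 114, 77, 51, 44, 44, 44, 44, 43, 43, 44, 52, 68, 86, 103, 116, 123, 125, 125, 125, 125, 125, 125]
   prof fincols [74, 72, 72, 72, 71, 70, 70, 69, 57, 47, 44, 43, 43, 43, 44, 44, 44, 44, 43, 44, 44, 44, 44, 45, 45, 52, 58, 63, 65, 66, 68, 68]
25 prof roofcols [135, 134, 134, 134, 133, 130, 127, 126, 126, 126, 126, 125, 119, 118, 96, 64, 46, 43, 44, 43, 45, 56, 75, 97, 115, 127, 131, 132, 132, 132, 131, 131, 131, 131, 131, 131, 131, 131]
   prof fincols [130, 129, 130, 129, 129, 128, 124, 112, 96, 83, 73, 52, 44, 44, 43, 44, 44, 44, 44, 44, 44, 44, 45, 46, 53, 61, 68, 71, 74, 72, 71, 71]
27 prof roofcols [135, 134, 134, 133, 132, 130, 126, 125, 125, 125, 126, 125, 119, 117, 92, 56, 44, 43, 43, 43, 45, 63, 85, 103, 119, 131, 133, 133, 132, 131, 130, 130, 130, 130, 130, 130, 130, 130]
   prof fincols [130, 129, 128, 128, 127, 127, 125, 125, 126, 119, 95, 59, 45, 43, 44, 44, 44, 44, 44, 44, 44, 44, 45, 46, 56, 68, 75, 71, 69, 70, 70, 70]
```

```bash
cat > fit3.py <<'E'
from fit import *
def dfit(a,b,x0=0.3,e=0.,sig=(1,1,1,1)):
    a,b=np.array(a),np.array(b);A=np.array([pv(q,e) for q in pts(x0,14.4,0)])
    out=[]
    def res(w): 
        B=np.array([pv(q,e) for q in pts(w[0],w[1],w[2])]);return np.r_[((B-A)-(b-a))/.15*np.array(sig),(w[1]-14.4)/1.0]
    s=least_squares(res,[4,14.4,0],x_scale=[1,1,.01]);J=np.linalg.inv(s.jac.T@s.jac)
    print('x %.2f z %.2f pitch %.2f'%(s.x[0],s.x[1],np.degrees(s.x[2])),'+-',np.sqrt(np.diag(J))*[1,1,57.3],(s.fun*.15).round(2))
w24=[162.9,173.9,226.6,209.1]
if __name__=='__main__':
    for x0 in(0,2): 
      for e in(0,-.013):
        dfit(w24,[152.5,160.5,210.6,196.7],x0,e);dfit(w24,[152.3,160.1,210.2,196.3],x0,e)
E
python3 fit3.py
```

```text
x 5.95 z 14.49 pitch 1.24 +- [0.11848773 0.65194988 0.17414449] [ 0.25 -0.15  0.26 -0.36  0.01]
x 6.09 z 14.43 pitch 1.31 +- [0.11816422 0.65222808 0.17369108] [ 0.21 -0.12  0.21 -0.3   0.01]
x 5.95 z 14.49 pitch 1.24 +- [0.11848763 0.65194978 0.17414423] [ 0.25 -0.15  0.26 -0.36  0.01]
x 6.09 z 14.43 pitch 1.31 +- [0.11816403 0.65222828 0.17369097] [ 0.21 -0.12  0.21 -0.3   0.01]
x 7.96 z 14.37 pitch 1.21 +- [0.11365554 0.65214448 0.17167767] [ 0.25 -0.13  0.25 -0.36 -0.  ]
x 8.11 z 14.31 pitch 1.28 +- [0.11332759 0.65239615 0.1712316 ] [ 0.2  -0.1   0.2  -0.3  -0.01]
x 7.96 z 14.37 pitch 1.21 +- [0.11365544 0.65214473 0.17167753] [ 0.25 -0.13  0.25 -0.36 -0.  ]
x 8.11 z 14.31 pitch 1.28 +- [0.11332745 0.6523961  0.17123139] [ 0.2  -0.1   0.2  -0.3  -0.01]
```

```bash
python3 - <<'E'
from h import *
from bench import r
o=r.get_obs();M=R.from_rotvec(o['orientation']).as_matrix();print(np.degrees(M[:,2]),o['orientation'],o['joints'])
E
python3 st.py
```

```text
[ 1.46212634e-01  1.02483043e-02 -5.72955920e+01] [3.12673487 0.30443732 0.00401678] [ 0.03101548  0.4350706  -0.10711412  1.97424561  0.06737678  0.73303789
 -1.49285155]
27.4 [ 0.5452 -0.0324  0.0766] 0.0071 F [-0.8   0.92 12.23] Ft [ -0.58  -1.06 -12.23] m [ 0.15 -0.56 -0.08] (array([ 1.2, -0. ,  0.2]), np.float64(0.0))
```

>>> send_rows:
  moves: [-1.5,0,0,0,-3,0,0,0,-4,0,0,0,-4,0,0,0]
  newtons: 60

```text
clock: 27.9
tcp_pos: [0.5431, -0.0329, 0.0765]
orientation: [-3.127, -0.305, -0.01]
contact_force: [6.3, 1.2, 5.8]
grip_width: 0.007
```

```bash
python3 st.py; python3 pit.py 28; python3 fit2.py 28
```

```text
27.9 [ 0.5431 -0.0329  0.0765] 0.007 F [6.3  1.19 5.79] Ft [ 6.45  0.06 -5.75] m [ 0.29 -1.88  0.01] (array([ 3.3, -0. ,  0.2]), np.float64(0.1))
pitch est 1.129568038599553 v at 300,328 [205.63165893 203.84694268]
28 prof roofcols [134, 134, 133, 133, 133, 130, 127, 126, 122, 118, 118, 119, 106, 87, 64, 48, 44, 43, 44, 44, 45, 61, 84, 106, 121, 131, 133, 132, 131, 130, 131, 131, 130, 130, 130, 130, 130, 130]
   prof fincols [129, 128, 128, 128, 127, 127, 127, 127, 126, 115, 80, 53, 44, 44, 44, 44, 44, 44, 44, 45, 44, 45, 44, 46, 57, 66, 71, 67, 68, 70, 70, 70]
```

```bash
python3 - <<'E'
from fit3 import *
dfit(w24,[151.25,160.1,210.2,196.0])
E
python3 st.py
```

```text
x 6.85 z 15.51 pitch 0.48 +- [0.11629119 0.65209943 0.17606149] [ 0.37 -0.3   0.37 -0.43  0.17]
28.0 [ 0.5432 -0.0329  0.0766] 0.0076 F [6.25 0.64 5.5 ] Ft [ 6.29  0.59 -5.46] m [ 0.28 -1.86  0.04] (array([ 3.3, -0.1,  0.2]), np.float64(0.0))
```

View pics/w28c.png

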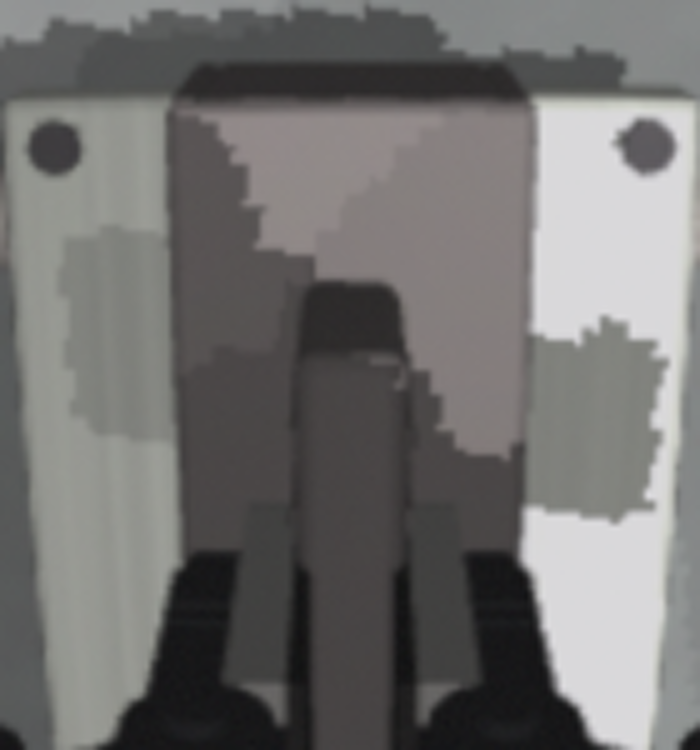

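View pics/s28c.png

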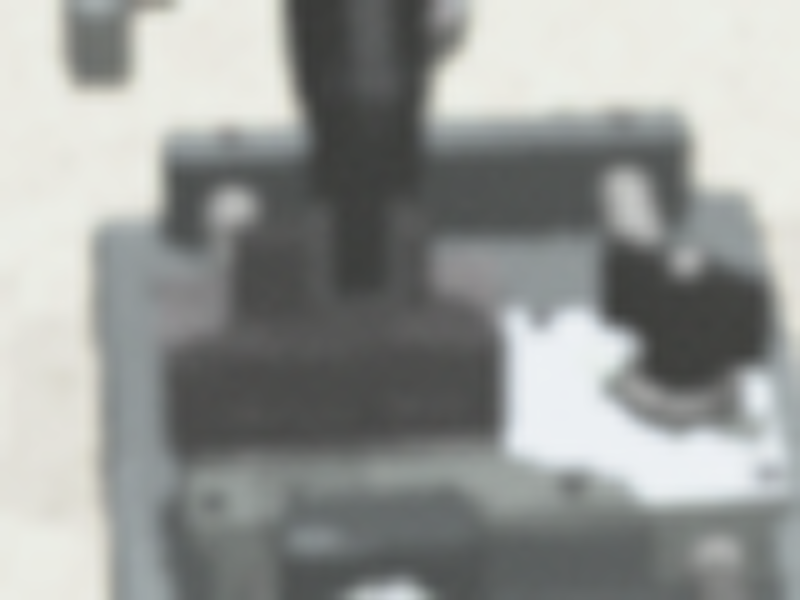

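>>> send_rows:
  moves: [-0.5,0,0.5,0,-1,0,1,0,-1,0,1.5,0,-1,0,1.5,0]

```text
clock: 28.5
tcp_pos: [0.5431, -0.033, 0.0763]
orientation: [3.127, 0.305, 0.013]
contact_force: [2.6, 0.4, 14.3]
grip_width: 0.0075
```

```bash
python3 st.py; python3 pit.py 29; python3 fit2.py 29
```

```text
28.5 [ 0.5431 -0.033   0.0763] 0.0075 F [ 2.62  0.44 14.31] Ft [  2.77   0.09 -14.29] m [ 0.37 -1.49  0.04] (array([ 3.4, -0.1, -0.1]), np.float64(0.0))
pitch est 0.5804205667431721 v at 300,328 [205.5359449  203.96956969]
29 prof roofcols [134, 133, 133, 133, 133, 130, 127, 126, 122, 119, 121, 119, 105, 83, 60, 46, 44, 43, 44, 44, 46, 64, 87, 109, 123, 134, 136, 135, 134, 132, 132, 131, 130, 130, 130, 130, 130, 130]
   prof fincols [131, 130, 130, 129, 128, 127, 127, 127, 125, 114, 78, 52, 45, 44, 44, 44, 44, 44, 44, 44, 45, 45, 45, 45, 55, 64, 68, 66, 68, 69, 70, 70]
```

View pics/w29c.png

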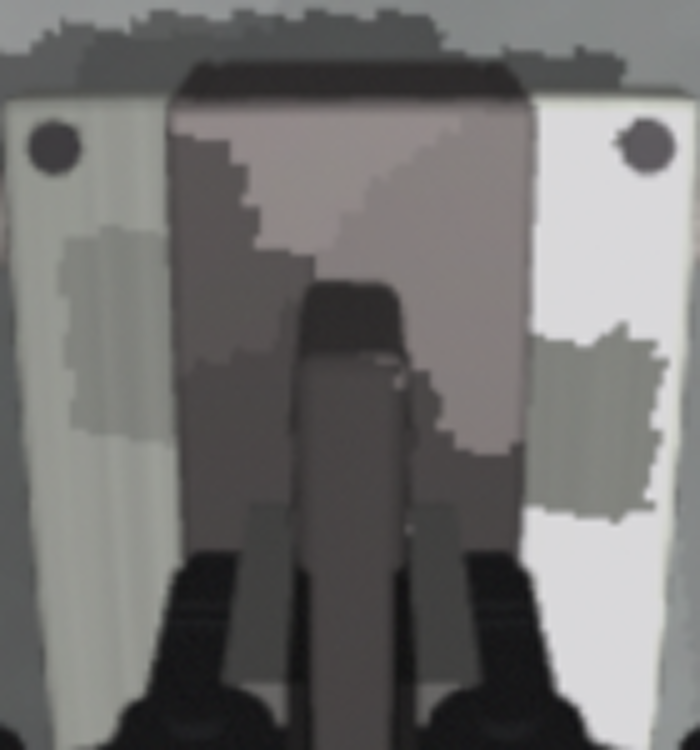

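>>> send_rows:
  moves: [-1,0,0,0,-2,0,0.5,0,-2,0,0.5,0,-2,0,0.5,0]

```text
clock: 29.1
tcp_pos: [0.5428, -0.033, 0.0762]
orientation: [-3.127, -0.305, -0.018]
contact_force: [7.0, 1.7, 12.5]
grip_width: 0.0075
```

```bash
python3 st.py; python3 pit.py 30; python3 fit2.py 30
```

```text
29.1 [ 0.5428 -0.033   0.0762] 0.0075 F [ 7.03  1.74 12.51] Ft [  7.37  -0.33 -12.43] m [ 0.51 -2.4   0.05] (array([ 3.6, -0.1, -0.2]), np.float64(0.1))
pitch est 0.9487059661849719 v at 300,328 [205.69386517 203.98105968]
30 prof roofcols [134, 133, 133, 133, 132, 130, 127, 130, 130, 130, 128, 119, 102, 81, 60, 46, 43, 43, 44, 44, 46, 64, 88, 109, 122, 133, 135, 134, 132, 132, 132, 131, 130, 130, 130, 130, 130, 129]
   prof fincols [130, 130, 129, 128, 127, 127, 127, 127, 121, 105, 73, 51, 45, 44, 44, 44, 44, 45, 45, 45, 45, 45, 45, 45, 52, 62, 69, 73, 76, 79, 76, 71]
```

View pics/w30c.png

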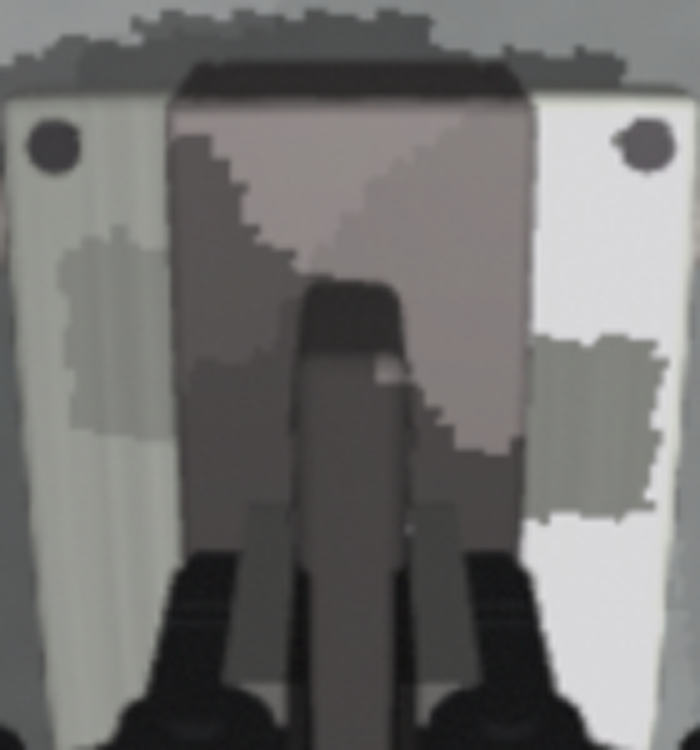

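View pics/s30c.png

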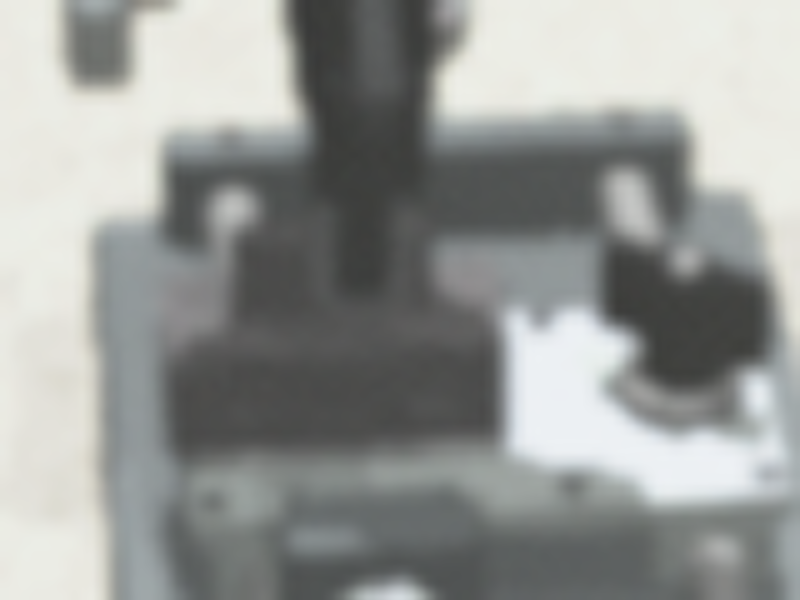

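>>> send_rows:
  moves: [0.7,0,0,0,1.3,0,0,0,1.3,0,0,0,1.3,0,0,0]

```text
clock: 29.7
tcp_pos: [0.5429, -0.033, 0.0762]
orientation: [3.127, 0.305, 0.014]
contact_force: [3.6, 0.6, 17.8]
grip_width: 0.0074
```

```bash
python3 st.py; python3 pit.py 31; python3 fit2.py 31; python3 - <<'E'
from ov import *
yaw=11.1;d=np.array([np.cos(np.radians(yaw)),np.sin(np.radians(yaw)),0]);s=np.array([.547,-.0322,.062])
f=pickle.load(open('side31.pkl','rb'))
ov(f,False,280,160,80,60,10,'pics/o31.png',s+d*.002,yaw,0)
g=cv2.cvtColor(f['img'],cv2.COLOR_RGB2GRAY)
for u in range(298,332,3): print(u,g[196:212,u].tolist())
n=np.array([-d[1],d[0],0])
for t in(-30,0,30): print([ (t,h,proj(f,s+d*(.002+t/1000)+n*.0185+[0,0,h/1000]).round(2).tolist()) for h in(0,31.5)])
E
```

```text
29.7 [ 0.5429 -0.033   0.0762] 0.0074 F [ 3.62  0.64 17.78] Ft [  3.83   0.08 -17.75] m [ 0.43 -1.59 -0.01] (array([ 3.6, -0.1, -0.2]), np.float64(0.0))
pitch est 1.0054494291992704 v at 300,328 [205.70899686 203.97363017]
31 prof roofcols [134, 134, 133, 133, 132, 127, 127, 129, 124, 120, 121, 118, 102, 81, 59, 46, 44, 43, 44, 44, 46, 64, 88, 109, 122, 133, 135, 134, 133, 132, 132, 131, 130, 130, 130, 130, 130, 130]
   prof fincols [131, 131, 130, 129, 128, 127, 127, 127, 123, 108, 75, 52, 45, 44, 44, 44, 44, 44, 45, 45, 45, 45, 45, 45, 53, 62, 69, 73, 77, 79, 76, 71]
298 [89, 82, 77, 76, 76, 76, 77, 77, 80, 91, 107, 121, 125, 122, 116, 112]
301 [82, 78, 77, 76, 76, 75, 77, 75, 83, 99, 121, 141, 146, 129, 120, 129]
304 [79, 76, 75, 77, 80, 82, 79, 78, 87, 108, 129, 145, 153, 155, 156, 150]
307 [78, 76, 77, 76, 77, 80, 77, 77, 87, 109, 125, 135, 137, 140, 138, 129]
310 [78, 76, 76, 75, 76, 76, 75, 78, 88, 107, 123, 133, 128, 118, 110, 107]
313 [79, 77, 75, 75, 78, 82, 79, 80, 90, 110, 128, 137, 134, 122, 109, 108]
316 [78, 76, 75, 76, 76, 77, 77, 81, 93, 111, 133, 141, 134, 119, 108, 106]
319 [80, 76, 78, 77, 78, 76, 76, 84, 100, 120, 143, 153, 140, 121, 108, 107]
322 [76, 77, 77, 81, 82, 80, 78, 90, 111, 129, 146, 151, 136, 116, 108, 107]
325 [78, 78, 78, 78, 78, 77, 79, 96, 121, 138, 151, 151, 136, 115, 107, 107]
328 [78, 79, 78, 78, 78, 77, 81, 98, 124, 143, 156, 161, 157, 149, 136, 122]
331 [212, 211, 213, 211, 212, 213, 212, 216, 214, 193, 170, 161, 161, 160, 151, 137]
[(-30, 0, [325.39, 204.13]), (-30, 31.5, [325.5, 193.7])]
[(0, 0, [313.42, 204.7]), (0, 31.5, [313.33, 194.26])]
[(30, 0, [301.4, 205.27]), (30, 31.5, [301.12, 194.82])]
```

View pics/o31.png

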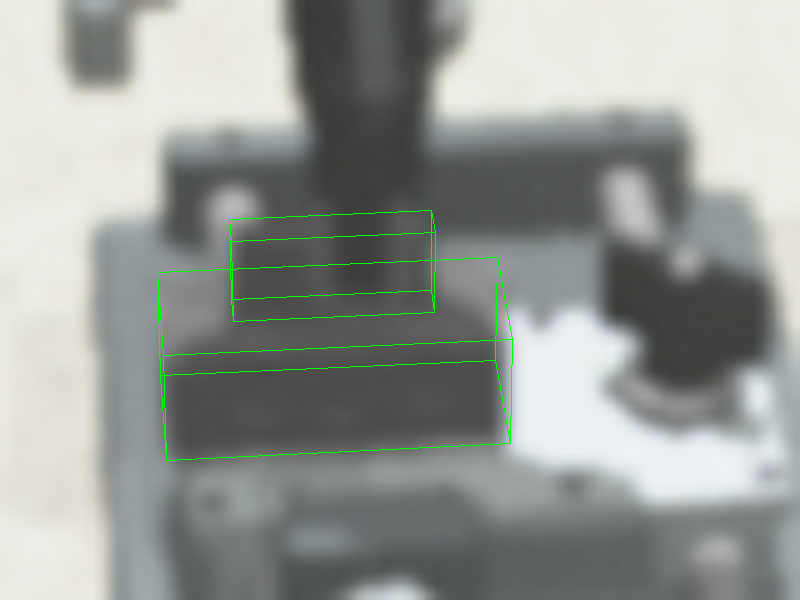

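```bash
python3 - <<'E'
from ov import *
yaw=11.1;d=np.array([np.cos(np.radians(yaw)),np.sin(np.radians(yaw)),0]);n=np.array([-d[1],d[0],0]);s=np.array([.547,-.0322,.062])
f=pickle.load(open('side23.pkl','rb'));crop(f,280,180,80,60,10,'pics/s23d.png')
f0=pickle.load(open('side0.pkl','rb'))
def edge(f,a,b,lo,hi):
    g=cv2.cvtColor(f['img'],cv2.COLOR_RGB2GRAY).astype(float);us=[];vs=[]
    A,B=proj(f,a),proj(f,b)
    for u in np.arange(int(min(A[0],B[0]))+3,int(max(A[0],B[0]))-2):
        v=np.interp(u,*zip(*sorted([A.tolist(),B.tolist()])));k=np.arange(int(v)-4,int(v)+6)
        c=g[k,u];lo_=c[:4].min();i=np.argmin(c[:6]);j=i+np.argmax(c[i:]);h=(c[i]+c[j])/2
        m=i
        while c[m]<h:m+=1
        us.append(u);vs.append(k[m-1]+(h-c[m-1])/(c[m]-c[m-1]))
    p=np.polyfit(us,vs,1);print('slope obs %.4f model %.4f'%(p[0],(B-A)[1]/(B-A)[0]),'offset',np.round(np.array(vs)-np.interp(us,*zip(*sorted([A.tolist(),B.tolist()]))),1).tolist())
for F in(f,f0):
  edge(F,s+d*.035+n*.011+[0,0,0],s-d*.035+n*.011,0,0)   # holder foot
f31=pickle.load(open('side31.pkl','rb'))
edge(f31,s+d*.045+n*.0185,s+d*-.041+n*.0185,0,0)
f25=pickle.load(open('side25.pkl','rb'));edge(f25,s+d*.047+n*.0185,s+d*-.039+n*.0185,0,0)
# plate near(+y) top edge: plate bottom? 
E
```

```text
slope obs -0.1042 model -0.0474 offset [1.3, 1.8, 1.9, 1.8, 1.4, 0.7, 0.6, 0.7, 0.9, 1.0, 1.0, 1.0, 0.9, 0.5, 0.6, 0.7, 0.4, 0.3, 0.3, 0.6, 0.7, 0.5]
slope obs -0.0459 model -0.0474 offset [0.3, 0.6, 1.0, 0.9, 0.5, 0.3, 0.3, 0.3, 0.5, 0.7, 0.7, 0.7, 0.7, 0.6, 0.5, 0.4, 0.2, 0.3, 0.4, 0.8, 0.9, 0.7]
slope obs -0.0645 model -0.0477 offset [0.5, 0.4, 0.2, 0.3, 0.4, 0.3, 0.0, -0.1, -0.0, -0.1, -0.1, -0.0, 0.1, 0.1, 0.2, 0.3, 0.3, 0.3, 0.2, 0.1, 0.3, 0.3, 0.2, -0.1, -0.3, -0.4, -0.4, -0.3, -0.2]
slope obs -0.0761 model -0.0477 offset [0.1, 0.6, 0.4, 0.2, 0.3, 0.3, 0.4, 0.2, 0.1, -0.1, -0.3, -0.2, -0.2, -0.0, 0.1, 0.2, 0.2, 0.2, 0.1, -0.2, -0.2, -0.2, -0.2, -0.2, -0.3, -0.4, -0.6, -0.6, -0.4]
```

View pics/s23d.png

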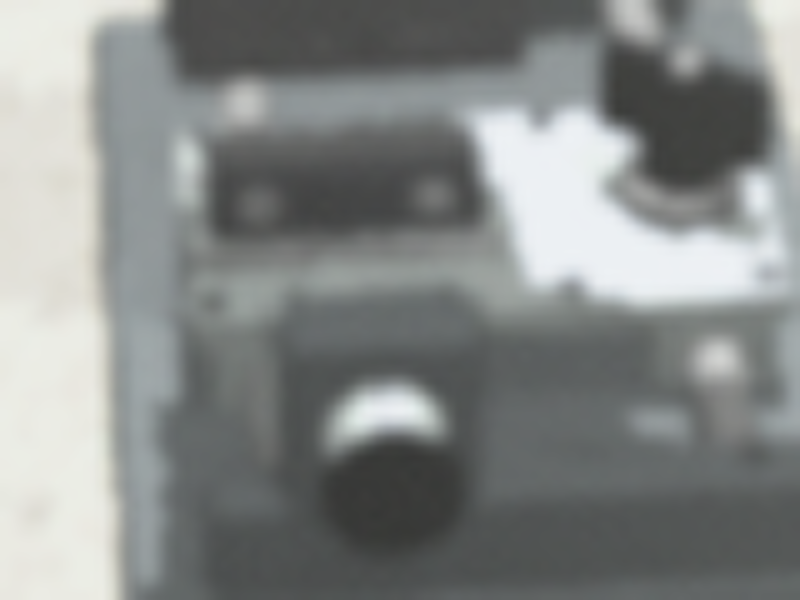

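```bash
python3 - <<'E'
from fit3 import *
def cross(p,lo,hi,up):
    p=p[lo:hi]
    a,b=(p[:].min(),None)
    return
def E(n):
    g=cv2.cvtColor(pickle.load(open(f'wrist{n}.pkl','rb'))['img'],cv2.COLOR_RGB2GRAY).astype(float);out=[]
    for c in((296,304),(304,312),(312,320),(320,328),(328,336),(336,344)):
        p=g[135:185,c[0]:c[1]].mean(1);m=np.argmin(p[5:40])+5;th=62
        i=m
        while p[i]<th:i-=1
        a=135+i+(p[i]-th)/(p[i]-p[i+1])
        j=m
        while p[j]<th:j+=1
        b=135+j-(p[j]-th)/(p[j]-p[j-1]);out.append((round(a,2),round(b,2),round(b-a,2)))
    p=g[:,313:328].mean(1);
    q=p[188:240];m=np.argmin(q);th=56
    j=m
    while q[j]<th:j+=1
    b=188+j-(q[j]-th)/(q[j]-q[j-1]);i=m
    while q[i]<th:i-=1
    a=188+i+(q[i]-th)/(q[i]-q[i+1])
    return out,(round(a,2),round(b,2))
for n in(23,24,25,26,27,28,29,30,31): print(n,*E(n))
E
```

```text
23 [(np.float64(162.92), np.float64(173.57), np.float64(10.65)), (np.float64(159.17), np.float64(172.64), np.float64(13.48)), (np.float64(158.21), np.float64(172.16), np.float64(13.94)), (np.float64(158.22), np.float64(172.72), np.float64(14.5)), (np.float64(161.17), np.float64(172.88), np.float64(11.71)), (np.float64(163.31), np.float64(172.5), np.float64(9.19))] (np.float64(208.88), np.float64(227.12))
24 [(np.float64(163.22), np.float64(172.48), np.float64(9.26)), (np.float64(163.11), np.float64(172.54), np.float64(9.43)), (np.float64(162.89), np.float64(171.99), np.float64(9.1)), (np.float64(162.74), np.float64(172.2), np.float64(9.46)), (np.float64(162.74), np.float64(172.31), np.float64(9.57)), (np.float64(162.85), np.float64(172.38), np.float64(9.53))] (np.float64(209.13), np.float64(226.68))
25 [(np.float64(152.21), np.float64(159.36), np.float64(7.15)), (np.float64(152.14), np.float64(159.58), np.float64(7.44)), (np.float64(152.16), np.float64(159.32), np.float64(7.17)), (np.float64(152.16), np.float64(159.3), np.float64(7.14)), (np.float64(152.15), np.float64(159.47), np.fl
[... 1835 characters left out ...]
p.float64(7.16)), (np.float64(151.62), np.float64(158.99), np.float64(7.38)), (np.float64(151.63), np.float64(158.76), np.float64(7.13)), (np.float64(151.6), np.float64(158.77), np.float64(7.17)), (np.float64(151.62), np.float64(159.01), np.float64(7.38))] (np.float64(196.77), np.float64(210.39))
31 [(np.float64(151.64), np.float64(159.06), np.float64(7.41)), (np.float64(151.61), np.float64(158.82), np.float64(7.21)), (np.float64(151.62), np.float64(159.02), np.float64(7.4)), (np.float64(151.64), np.float64(158.78), np.float64(7.14)), (np.float64(151.61), np.float64(158.83), np.float64(7.22)), (np.float64(151.62), np.float64(159.02), np.float64(7.4))] (np.float64(196.82), np.float64(210.34))
```

```bash
python3 - <<'E'
from fit3 import *
w=[162.9,172.3,226.7,209.13]
print('25');dfit(w,[152.15,159.35,210.38,196.82]);print(27);dfit(w,[151.92,159.0,209.98,197.23]);print(28);dfit(w,[151.93,159,209.91,196.89]);print(31);dfit(w,[151.63,158.95,210.34,196.8])
dfit(w,[151.63,158.95,210.34,196.8],sig=(1,1,1,0))
from bench import r
M=R.from_rotvec(r.get_obs()['orientation']).as_matrix();print('tool tilt deg nose-up',np.degrees(M[0,2]))
E
```

```text
25
x 6.11 z 15.88 pitch 0.93 +- [0.11862619 0.65671404 0.17546287] [ 0.52 -0.43  0.52 -0.61  0.22]
27
x 6.30 z 14.56 pitch 1.27 +- [0.11772151 0.65264484 0.17362714] [ 0.73 -0.41  0.73 -1.04  0.02]
28
x 6.25 z 15.18 pitch 1.17 +- [0.11809872 0.65503459 0.17421195] [ 0.64 -0.43  0.65 -0.86  0.12]
31
x 6.52 z 15.15 pitch 0.79 +- [0.11711149 0.65233341 0.17524625] [ 0.57 -0.38  0.58 -0.76  0.11]
x 6.45 z 17.35 pitch 0.29 +- [0.11852063 0.74127305 0.19346188] [ 0.2  -0.39  0.21 -0.    0.44]
tool tilt deg nose-up 0.5212017789399948
```

>>> send_rows:
  moves: [0.2,0,-0.3,0,0.3,0,-0.5,0,0.3,0,-0.5,0,0.3,0,-0.5,0,0.3,0,-0.5,0,0.3,0,-0.5,0]

```text
clock: 30.55
tcp_pos: [0.5429, -0.033, 0.0763]
orientation: [3.127, 0.305, 0.013]
contact_force: [4.8, 0.9, 13.5]
grip_width: 0.0075
```

```bash
python3 st.py; python3 pit.py 32; python3 - <<'E'
from bench import r
from h import *
f=r.grab_frame('side');a=cv2.cvtColor(pickle.load(open('side23.pkl','rb'))['img'],cv2.COLOR_RGB2GRAY)[215:245,340:380].astype(float);b=cv2.cvtColor(f['img'],cv2.COLOR_RGB2GRAY)[215:245,340:380].astype(float)
print('knob/plate region shift vs before press',cv2.phaseCorrelate(a,b))
o=r.get_obs();print(np.degrees(R.from_rotvec(o['orientation']).as_matrix()[0,2]))
cv2.imwrite('pics/s32.png',f['img'][...,::-1])
t=r.grab_frame('top');cv2.imwrite('pics/t32.png',t['img'][...,::-1])
E
python3 st.py
```

```text
30.55 [ 0.5429 -0.033   0.0763] 0.0075 F [ 4.77  0.9  13.54] Ft [  4.97   0.05 -13.49] m [ 0.42 -1.72 -0.01] (array([ 3.5, -0.1, -0.1]), np.float64(0.0))
pitch est 0.5630117915612327 v at 300,328 [205.53743285 203.97797936]
knob/plate region shift vs before press ((0.02932857510174003, -0.6002229584415026), 0.7893444455096399)
0.48661156176894077
30.75 [ 0.5429 -0.033   0.0763] 0.0075 F [ 4.46  1.38 13.2 ] Ft [  4.76  -0.48 -13.16] m [ 0.33 -1.72  0.06] (array([ 3.6, -0.1, -0.1]), np.float64(0.0))
```

View pics/s32c.png

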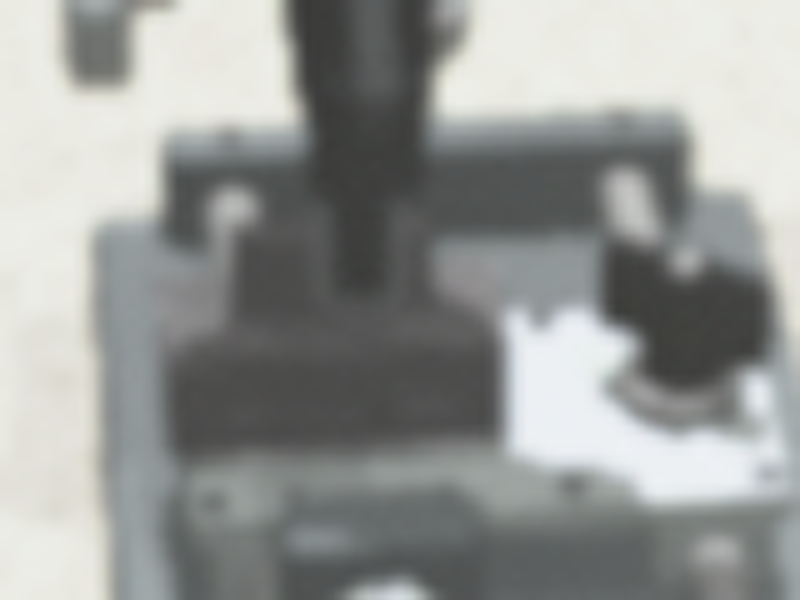

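View pics/t32.png

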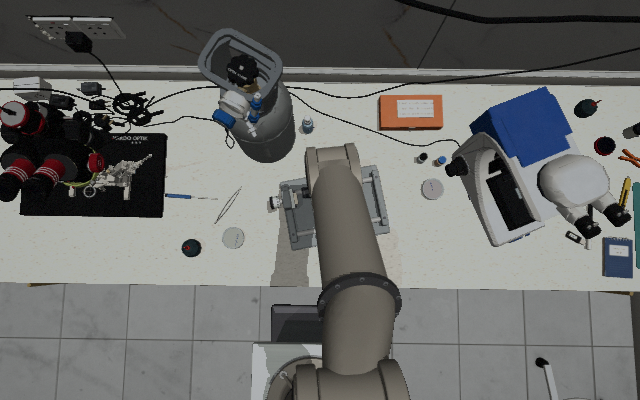

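```bash
python3 -c "
from bench import r
r.hand_in();o=r.get_obs();print(o['clock'],o['contact_force'],o['tcp_pos'],o['grip_width'])"
```

```text
the job is handed in; nothing more can be done
the job is handed in; nothing more can be done
```

The carriage is clamped and the guard is seated over the blade holder. I handed the job in at about 31 s, with the fin still gripped and the guard still pressed down.

- **Clamp:** I turned the knob about 72° (1.26 rad) clockwise, which is past the tight point (1.15 rad) wherever it started. The plate screws showed the carriage moved 0.4 to 0.8 mm at most, close to the measuring error, and it had not visibly moved by the end. My first try at turning failed harmlessly because the fingers closed above the knob, so I gripped it again lower down.
- **Guard:** Pushing force peaked near 8.5 N, dropped through the catches, then rose again on a hard stop.
    - **Fault:** while snapping in, the guard slid about 6 mm lengthwise in my grip and sat about 1.2° nose-down.
    - **Fix:** I pulled it back about 2 mm while pressing.
- **Final checks:**
    - **Push and height:** it was steady at about 13 N downward, with the tool within about 0.1 mm of the height expected when fully home.
    - **Position:** the guard still sits an estimated 2 to 3 mm forward, within its 5 mm of play.
    - **Tilt:** the wrist camera gave about 0.3° nose-down. The coarser side camera gave 0.6° to 1.2°, so the two don't fully agree on how level it is.
    - **Side load:** about 5 N along the holder remained.
    - **Other items:** they looked undisturbed in the top camera picture.

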